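Unpack the grater set to dry

TASK

Take the grater set apart so that it can dry, in reverse order of how it was put together: set the lid, then the hand guard, then the white tray down one at a time on the drying mat, each the right way up, flat on the mat and not on top of another. Then stand every grater plate upright in a slot of its own in the drying rack, pushed down fully home so that its grip bar rests on the rack. Leave the other things on the worktop alone, and if the lid or the guard gets knocked off the mat, put it back.

Things in the scene. Friction and masses are not known exactly. Their poses are not given: they have to be found in the camera images.
- lid: grey lid: plate 124 (x) x 160 (y) x 6, under it an 8 deep plug 110 x 146 that sits in the tray's mouth with 3 play, on top a black bar handle 18 (x) x 80 (y) x 28 high. Origin: centre of the plug's underside; plate at z = 8 to 14, handle at z = 14 to 42. 180 g. At the start it closes the tray (origin 94 above the tray's).
- tray: white open tier 124 (x) x 160 (y) x 102 high, walls 4; drip floor top at z = 50, hollow skirt below. A carrying rib along x, 12 thick, z = 50 to 90, crosses its middle, leaving bays y = 6 to 76 and -76 to -6. Origin: centre of its lower edge. 300 g. At the start its skirt fits 12 down over the box, 3 play; lift it straight up 60 or more to clear the plates' bars.
- guard: black hand guard: base 90 (x) x 54 (y) x 10 high, on it a grip bar 18 (x) x 44 (y), z = 9 to 42. Origin: centre of its underside. 100 g. At the start it lies in the tray's +y bay, under the lid.
- blade1: flat grater plate, up to four alike (absent: None): steel sheet 84 (its x) x 4.5 thick (y) x 42 high with holes; on it a black grip bar 70 (x) x 11 (y), z = 42 to 72. Origin: middle of the sheet's lower edge; z up. 90 g. At the start it stands in a slot of the box, its bar resting on the box top (origin 8 above the table).
- blade2: flat grater plate, up to four alike (absent: None): steel sheet 84 (its x) x 4.5 thick (y) x 42 high with holes; on it a black grip bar 70 (x) x 11 (y), z = 42 to 72. Origin: middle of the sheet's lower edge; z up. 90 g. At the start it stands in a slot of the box, its bar resting on the box top (origin 8 above the table).
- blade3: flat grater plate, up to four alike (absent: None): steel sheet 84 (its x) x 4.5 thick (y) x 42 high with holes; on it a black grip bar 70 (x) x 11 (y), z = 42 to 72. Origin: middle of the sheet's lower edge; z up. 90 g. At the start it stands in a slot of the box, its bar resting on the box top (origin 8 above the table).
- blade4: flat grater plate, up to four alike (absent: None): steel sheet 84 (its x) x 4.5 thick (y) x 42 high with holes; on it a black grip bar 70 (x) x 11 (y), z = 42 to 72. Origin: middle of the sheet's lower edge; z up. 90 g. At the start it stands in a slot of the box, its bar resting on the box top (origin 8 above the table).
- box: grey box of the grater set, fixed: 110 (x) x 144.5 (y) x 50 high, with four slots along x, each 92 long and 7.5 wide, at y = -55.5, -18.5, 18.5, 55.5. Origin: centre of its underside, on the table.
- rack: brushed aluminium drying rack, fixed: slotted block 110 (x) x 187.5 (y) x 54 high; five slots along x, each 92 long, 7.5 wide, 50 deep, at y = -74, -37, 0, 37, 74, empty at the start. A plate fully home rests with its grip bar on the rack's top, its origin 12 above the rack's. Origin: centre of its underside, on the table. Rack and mat may change sides.
- mat: grey ribbed drying mat, fixed: 280 (x) x 330 (y) x 4 thick. Origin: centre of its underside, on the table. There is room on it for lid, tray and guard side by side.
- mug: white mug 80 across, 90 high; origin at its foot. A bystander, to be left alone.
- jar: glass jar with steel lid, 66 across, 110 high; origin at its foot. A bystander, to be left alone.
- bowl: blue bowl 120 across, 50 high; origin at its foot. A bystander, to be left alone.
- soap: green bottle 60 across, 190 high; origin at its foot. A bystander, to be left alone.
- spatula: spatula lying on the worktop. A bystander, to be left alone.
- shaker: steel shaker 42 across, 75 high; origin at its foot. A bystander, to be left alone.
- spoon: spoon lying on the worktop. A bystander, to be left alone.
There are look-alikes about, which are no part of the job. Leave any green or yellow look-alike of the lid alone.

How it is judged:
By the outcome, as a careful person would: the job done as asked, in the order asked, and still so for the second after the job is handed in, with the robot touching nothing.
Of blade1, blade2, blade3, blade4 only 3 to 4 are there at a start; the rules pass over those that are not, and their reading is None.
At some moment in a run one of lid, guard may be knocked a few centimetres aside while the robot is not near it.
It also fails if it takes over 210 s, if anything falls off the work surface, if the arm or the gripper's body presses on something with over 40 N, if the wrist force passes 120 N, or if a joint passes its speed limit or range.

ROBOT

A 6-joint arm with a two-finger parallel gripper is mounted at the origin on the work surface. World frame = base frame: x ahead of the robot, y to its left, z up, the work surface at z = 0. Lengths are in m, angles in degrees, forces in N, time in s.
With the tool pointing down it reaches from about 0.3 to 0.75 m from the base axis. Payload 8.5 kg.
Tool frame: the origin (TCP) lies at the very end of the fingers, on their centre line; the grasp point (between the pads) lies 19 mm behind it; z points along the fingers, y is the line along which they close (so a half turn about z gives the same grasp; the last joint's range is limited). The gripper opens to 85 mm and grips with 20 to 120 N. Pads are 22 mm wide; open, the fingers measure 114 mm over their backs; the gripper's body (76 mm by 85 mm) begins 54 mm behind the grasp point. The pads swing forward as they close: fully open they stand 13 mm farther back than shut.
Start: joints at [59.284, 21.807, 74.336, -0, 83.858, -12.336], TCP at [0.173, 0.522, 0.231] pointing down, gripper open.
Joint ranges: [-178.18, 178.18], [-50.72, 133.34], [12.68, 142.11], [-81.47, 261.47], [9.98, 163.14], [-165.26, 165.26]. Speed limits (degrees/s): [136.94, 136.94, 180, 180, 180, 180].

INTERFACE

Orientations are given as a 3x3 rotation matrix whose columns are the frame's x, y, z axes.
In Python, from rig import env gives the robot as it stands.
- The arm moves only by the tool move_arm, never from a script. Its argument "plan" is a list of rows, each a list of 7 numbers: the turn, a rotation vector about the tool's x, y, z in degrees, then the shift along the tool's x, y, z in cm, then the gripper command: -1 is shut, 1 is fully open, values between are in proportion. In form: [[ax, ay, az, tx, ty, tz, jaw], ...]. A call has 1 to 5 rows; each row is the pose to reach, as a shift and turn from the pose commanded when the call began, along the tool's axes at that moment; what a row does not reach only later rows make up. A row lasts 1/10 s, in which the tool goes at most 50 mm and 8.59 degrees, less where a joint would pass 70% of its speed; a pose out of reach is approached as far as the arm can. A call with a gripper value outside its range is refused whole. The fingers move at their own pace and stop on an object; "squeeze" is the grip in N (left out, the last holds). Time passes only in rows, so rows that repeat a pose let the fingers close. It gives the time, the measured TCP pose, the force, the opening and the grip force at its end, in the units of the state.
- env.observe(): the state, without advancing time (a new reading comes with each control period).
- env.get_image(name): name is "side" or "top"; returns a dict with "color" (480x640x3 uint8, red, green, blue), "fov_y" (degrees; the focal length in pixels is half the picture's height over the tangent of half this angle, whatever the lens; pixels are square), "cx", "cy" (the principal point, pixels), "R" (3x3) and "t" (3): a world point X has camera coordinates R X + t. Camera axes: x right, y down, z forward; pixel columns grow to the right and rows downward; lengths in m; the calibration is good to about 2 mm. A picture is of the moment at which its call begins. There is no depth.
- env.close_job(): hands the job in; it is judged then, once.
Trained networks look in a picture, given as the dict that the camera call returned (one of the last four; its "shot" number tells which), for a name from the list of things; names that differ only in an ending like _2 or _b are one class to them, and where a whole thing is asked for, a point or a joint stands for the part that bears it (a point fixed in the world has none). Each returns a list of dicts, best first, with "conf" (0 to 1); they miss things now and then, are a little off and sometimes report something else, mostly with a low value. They report only what shows in the picture. A call takes as long as a camera call. They do not tell look-alikes from the thing itself.
- env.outline_of(target, picture): "mask" (480x640 bool, what is visible of it) and "bbox" ([centre column, centre row, width, height] in pixels, round what is visible of it).
- env.tip_of(target, picture): "pixel" ([column, row] in pixels: a listed point, or the origin of a listed thing).
The state is a dict: "time_s": time; "q": joint angles; "qvel": joint speeds; "joint_efforts": joint torques, N m; "position": TCP position; "tool_rot": TCP orientation; "ft_force": force on the tool from outside, world axes, zero at the start; "wrist_torque": the same for the moment, N m; "grip_width": finger opening in m; "gripper_force": force on a finger pad.
Only numpy, scipy, OpenCV 4.12 (cv2) and the standard library are available. Lean on these libraries where they do the work, as an engineer would, in place of code of your own. Each camera call takes 0.05 s, during which the arm holds its last target. There are 200 camera calls.

## Working session

There is one attempt and no reset: what is moved stays moved. The work goes in short steps, Python scripts to look and compute and a tool call to move; the robot and the scene stay as the last step left them, time stands still between calls to the robot, and variables do not carry over. Pictures are saved under pics/ and viewed, at most 14 in all, crops included, and the job is handed in when it is done.

Besides the shell and the picture viewer there is one more tool, called after ">>>" in YAML: its name, and indented under it one key for each argument. move_arm: Moves the arm, as the interface text tells. Its arguments: {"type":"object","properties":{"plan":{"type":"array"},"squeeze":{"type":"number"}},"required":["plan"]}

```bash
ls; mkdir -p pics; python3 - <<'E'
from rig import env
import cv2,numpy as np
s=env.observe();print(s)
ims=[env.get_image(n) for n in("side","top")]
for im,n in zip(ims,("side","top")):
    cv2.imwrite(f"pics/{n}0.png",im["color"][:,:,::-1]); print(n,im["fov_y"],im["cx"],im["cy"],im["R"],im["t"],im["shot"])
    for t in "lid tray guard blade1 box rack mat mug jar bowl soap spatula shaker spoon".split():
        for d in env.outline_of(t,im)[:3]: print(n,t,round(d["conf"],2),np.round(d["bbox"]))
        for d in env.tip_of(t,im)[:3]: print("   tip",round(d["conf"],2),np.round(d["pixel"],1))
E
```

```text
pics
{'time_s': 0.0, 'q': array([ 5.92849834e+01,  2.18404906e+01,  7.43851734e+01, -1.87555767e-03,
        8.38592801e+01, -1.23352556e+01]), 'qvel': array([-0.01817488, -0.02253916, -0.04422417, -0.10359458,  0.02308219,
        0.04074146]), 'joint_efforts': array([ 2.16464246e-04, -4.48463881e+01, -2.31275207e+01, -1.48988752e-04,
        4.79770184e-03, -1.45469591e-05]), 'position': array([0.17326959, 0.52167432, 0.230714  ]), 'tool_rot': array([[-9.48988459e-01,  3.15309962e-01, -7.29259426e-04],
       [ 3.15310677e-01,  9.48987624e-01, -1.29120123e-03],
       [ 2.84929558e-04, -1.45527835e-03, -9.99998900e-01]]), 'ft_force': array([-0.10790719, -0.6894555 ,  0.27570013]), 'wrist_torque': array([-0.03458889,  0.02169434,  0.03983078]), 'gripper_force': 0.0, 'grip_width': 0.08548838287765398}
side 44.54186158847995 313.08964300183317 237.43403041362623 [[ 0.9809659  -0.19344397  0.01689162]
 [-0.08440393 -0.50312039 -0.86008479]
 [ 0.17487674  0.84228813 -0.50987138]] [-0.47748439  0.17961607  1.49713548] 1
side lid 0.9 [334. 241.  59.  32.]
side lid 0.9 [224. 367.  72.  56.
[... 1521 characters left out ...]
52.]
top rack 0.83 [469. 251.  76.  52.]
   tip 0.85 [465.7 250.1]
top mat 0.55 [241. 249. 128. 111.]
   tip 0.73 [242.1 252.3]
top mug 0.63 [372. 143.  48.  37.]
top mug 0.6 [330. 290.  18.  14.]
   tip 0.94 [374.  149.9]
   tip 0.71 [326.3 140.4]
top bowl 0.7 [256. 150.  43.  44.]
top bowl 0.65 [332. 288.  16.  15.]
   tip 0.69 [258.2 156.1]
top soap 0.77 [147. 230.  35.  23.]
   tip 0.7 [156.2 234.2]
top spatula 0.57 [450. 157.  99.  25.]
top spatula 0.27 [148. 231.  33.  21.]
   tip 0.58 [448.1 158.1]
top shaker 0.66 [332. 288.  16.  18.]
top shaker 0.21 [256. 152.  45.  40.]
   tip 0.53 [329.1 287.9]
   tip 0.49 [380.3 286.9]
top spoon 0.6 [379. 286.  63.  34.]
   tip 0.63 [378.7 288.4]
```

View pics/side0.png

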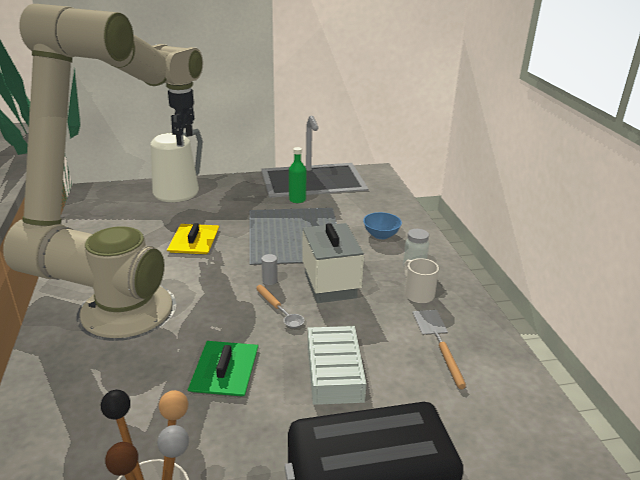

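View pics/top0.png

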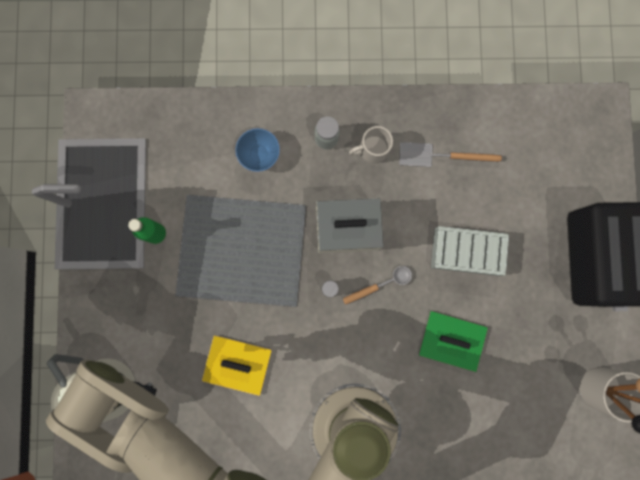

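```bash
cat > h.py <<'E'
from rig import env
import numpy as np, cv2
from scipy.optimize import minimize
def K(im):
    f=240/np.tan(np.radians(im["fov_y"])/2); return np.array([[f,0,im["cx"]],[0,f,im["cy"]],[0,0,1]])
def P(im): return K(im)@np.c_[im["R"],im["t"]]
def proj(im,X):
    p=np.c_[np.atleast_2d(X),np.ones(len(np.atleast_2d(X)))]@P(im).T; return p[:,:2]/p[:,2:]
def w(im,uv,z):
    H=P(im)[:,[0,1,3]].copy(); H[:,2]+=P(im)[:,2]*z
    p=np.c_[np.atleast_2d(uv),np.ones(len(np.atleast_2d(uv)))]@np.linalg.inv(H).T; return p[:,:2]/p[:,2:]
def tri(a,ua,b,ub):
    X=cv2.triangulatePoints(P(a),P(b),np.float64(ua).reshape(2,1),np.float64(ub).reshape(2,1)); return (X[:3]/X[3]).ravel()
def rectify(im,z,c,half=.13,s=.0005):
    # world patch: rows down = -x, cols right = -y
    n=int(2*half/s); H=P(im)[:,[0,1,3]].copy(); H[:,2]+=P(im)[:,2]*z
    M=np.array([[0,-s,c[0]+half],[-s,0,c[1]+half],[0,0,1]])
    return cv2.warpPerspective(im["color"],H@M,(n,n),flags=cv2.INTER_CUBIC|cv2.WARP_INVERSE_MAP)
def rect(mask,im,z):
    c=max(cv2.findContours(mask.astype(np.uint8),0,1)[0],key=cv2.contourArea)[:,0]
    r=cv2.minAreaRect(w(im,c,z).astype(np.float32)*1000); return r
def best(t,im,near=None,fn="outline_of"):
    L=getattr(env,fn)(t,im)
    return L
def step(p,yaw,s=None):
    """tool shift (cm) to reach TCP p pointing down, and turn about tool z so that tool y makes angle yaw (deg, mod 180) with world x"""
    s=s or env.observe(); R=s["tool_rot"]; d=R.T@(np.array(p)-s["position"])*100
    cur=np.degrees(np.arctan2(R[1,1],R[0,1])); dy=(yaw-cur+90)%180-90
    return np.round(d,2),"az",round(-dy,2),"q6",round(s["q"][5],1)
E
python3 - <<'E'
from h import *
side,top=env.get_image("side"),env.get_image("top")
lt=[d for d in env.outline_of("lid",top) if abs(d["bbox"][0]-351)<10][0]
print("lid",rect(lt["mask"],top,.146))
m=[d for d in env.outline_of("rack",top)][0]; print("rack",rect(m["mask"],top,.054))
m=[d for d in env.outline_of("mat",top) if abs(d["bbox"][0]-241)<10][0]; print("mat",rect(m["mask"],top,.004))
for n in("mug","shaker","bowl","soap"):
    for d in env.tip_of(n,top)[:1]:print(n,w(top,d["pixel"],0))
# handle (dark) centroids
c=[]
for im,roi in((side,(315,210,350,255)),(top,(325,210,378,235))):
    x0,y0,x1,y1=roi; g=im["color"][y0:y1,x0:x1].max(2)<50
    n,l,s,ce=cv2.connectedComponentsWithStats(g.astype(np.uint8)); k=1+np.argmax(s[1:,4]); c.append(ce[k]+[x0,y0]);print(s[k],ce[k]+[x0,y0])
print("handle tri",tri(side,c[0],top,c[1]))
print("rack tri", tri(side,[338,367],top,[469,251]))
a=rectify(top,.054,(.50,-.22));b=rectify(top,.146,(.5,0))
cv2.imwrite("pics/rect0.png",np.hstack([cv2.resize(a,(400,400)),cv2.resize(b,(400,400))])[:,:,::-1])
E
```

```text
lid ((533.2445068359375, 13.639755249023438), (123.79155731201172, 159.85116577148438), 1.8944405317306519)
rack ((467.77264404296875, -309.8622131347656), (202.81234741210938, 116.89804077148438), 82.42304992675781)
mat ((481.67431640625, 302.5860595703125), (332.6591491699219, 287.07177734375), 84.19715881347656)
mug [[ 0.76619759 -0.06761832]]
shaker [[0.37222708 0.0618894 ]]
bowl [[0.75129943 0.2564838 ]]
soap [[0.53390142 0.54236039]]
[ 11  14  13  23 154] [332.00649351 235.88311688]
[ 10  10  31   7 183] [350.08196721 222.90163934]
handle tri [0.53603653 0.01197575 0.15384106]
rack tri [ 0.47563971 -0.32093899  0.01459427]
```

View pics/rect0.png

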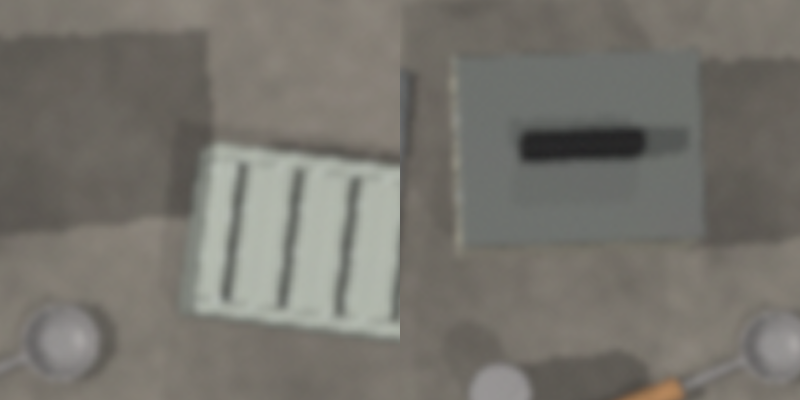

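```bash
cat >> h.py <<'E'
def plan(wps,s=None,maxd=.24,maxa=40):
    """wps: (x,y,z,yaw of tool y). prints per call: az, tx,ty,tz (cm) in that call's start tool frame"""
    s=s or env.observe(); R=s["tool_rot"]; p=np.array(s["position"]); cur=np.degrees(np.arctan2(R[1,1],R[0,1]))
    print("at",np.round(p,4),"yaw",round(cur,2),"tilt",np.round(R[2,:2],4),"q6",round(s["q"][5],1),"w",round(s["grip_width"]*1e3,1))
    for x,y,z,yaw in wps:
        g=np.array([x,y,z]); dy=(yaw-cur+90)%180-90; d=g-p
        n=max(1,int(np.ceil(np.linalg.norm(d)/maxd)),int(np.ceil(abs(dy)/maxa)))
        for i in range(n):
            c=np.radians(cur); Y=np.array([np.cos(c),np.sin(c),0]); Z=np.array([0,0,-1.]); X=np.cross(Y,Z)
            t=np.array([X,Y,Z])@(d/n)*100
            print("  az %.2f  t %.2f %.2f %.2f"%(-dy/n,*t)); cur+=dy/n
        p=g
E
python3 - <<'E'
from h import *
plan([(.534,.013,.235,1.9),(.534,.013,.150,1.9)])
E
```

```text
at [0.1734 0.5219 0.2313] yaw 71.62 tilt [ 0. -0.] q6 -12.3 w 85.2
  az 23.24  t -16.76 -12.31 -0.12
  az 23.24  t -20.25 -4.70 -0.12
  az 23.24  t -20.46 3.67 -0.12
  az 0.00  t 0.00 0.00 8.50
```

>>> move_arm:
  plan:
    - [0,0,23.24,-16.76,-12.31,-0.12,1]
    - [0,0,23.24,-16.76,-12.31,-0.12,0]
    - [0,0,23.24,-16.76,-12.31,-0.12,0]
    - [0,0,23.24,-16.76,-12.31,-0.12,0]
    - [0,0,23.24,-16.76,-12.31,-0.12,0]

```text
time_s: 3.85
position: [0.2959, 0.3492, 0.2327]
tool_rot: [[-0.744, 0.668, 0.001], [0.668, 0.744, -0.001], [-0.001, 0.0, -1.0]]
ft_force: [0.2, -0.7, -0.3]
grip_width: 0.0427
gripper_force: 0.0
```

>>> move_arm:
  plan:
    - [0,0,23.24,-20.25,-4.7,-0.12,0]
    - [0,0,23.24,-20.25,-4.7,-0.12,0]
    - [0,0,23.24,-20.25,-4.7,-0.12,0]
    - [0,0,23.24,-20.25,-4.7,-0.12,0]
    - [0,0,23.24,-20.25,-4.7,-0.12,0]

```text
time_s: 4.35
position: [0.4163, 0.1796, 0.2337]
tool_rot: [[-0.421, 0.907, 0.001], [0.907, 0.421, -0.001], [-0.001, 0.001, -1.0]]
ft_force: [-0.2, 0.9, 0.6]
grip_width: 0.0429
gripper_force: 0.0
```

>>> move_arm:
  plan:
    - [0,0,23.24,-20.46,3.67,-0.12,0]
    - [0,0,23.24,-20.46,3.67,-0.12,0]
    - [0,0,23.24,-20.46,3.67,-0.12,0]
    - [0,0,23.24,-20.46,3.67,-0.12,0]
    - [0,0,23.24,-20.46,3.67,-0.12,0]

```text
time_s: 4.85
position: [0.5362, 0.0101, 0.2342]
tool_rot: [[-0.03, 1.0, 0.0], [1.0, 0.03, -0.0], [-0.0, 0.0, -1.0]]
ft_force: [-0.7, 0.2, 0.0]
grip_width: 0.043
gripper_force: 0.0
```

```bash
python3 - <<'E'
from h import *
plan([(.534,.013,.190,1.9),(.534,.013,.152,1.9)])
E
```

```text
at [0.5362 0.0101 0.2342] yaw 1.72 tilt [-0.0005  0.0001] q6 -13.3 w 43.0
  az -0.18  t 0.29 -0.21 4.42
  az -0.00  t 0.00 0.00 3.80
```

>>> move_arm:
  plan:
    - [0,0,-0.2,0.15,-0.1,3,0]
    - [0,0,-0.2,0.29,-0.21,6,0]
    - [0,0,-0.2,0.29,-0.21,8.22,0]
    - [0,0,-0.2,0.29,-0.21,8.22,0]
    - [0,0,-0.2,0.29,-0.21,8.22,0]
  squeeze: 40

```text
time_s: 5.35
position: [0.5319, 0.0168, 0.1534]
tool_rot: [[-0.038, 0.999, 0.0], [0.999, 0.038, 0.0], [0.0, 0.0, -1.0]]
ft_force: [0.0, -0.5, -0.2]
grip_width: 0.0428
gripper_force: 0.0
```

>>> move_arm:
  plan:
    - [0,0,0,0,0,0,-1]
    - [0,0,0,0,0,0,-1]
    - [0,0,0,0,0,0,-1]
    - [0,0,0,0,0,0,-1]
    - [0,0,0,0,0,0,-1]

```text
time_s: 5.85
position: [0.5327, 0.016, 0.1543]
tool_rot: [[-0.037, 0.999, 0.004], [0.999, 0.037, -0.0], [-0.0, 0.004, -1.0]]
ft_force: [0.5, 2.6, 6.2]
grip_width: 0.0174
gripper_force: 40.1
```

>>> move_arm:
  plan:
    - [0,0,0,0,0,-0.5,-1]
    - [0,0,0,0,0,-2,-1]
    - [0,0,0,0,0,-4,-1]
    - [0,0,0,0,0,-6,-1]
    - [0,0,0,0,0,-7,-1]

```text
time_s: 6.35
position: [0.5319, 0.0158, 0.2245]
tool_rot: [[-0.037, 0.999, 0.002], [0.999, 0.037, -0.0], [-0.001, 0.002, -1.0]]
ft_force: [-0.5, -0.8, -1.7]
grip_width: 0.0172
gripper_force: 39.6
```

```bash
python3 - <<'E'
from h import *
im=env.get_image("side"); cv2.imwrite("pics/s1.png",im["color"][130:350,180:470,::-1])
# mat frame
c=np.array([.4817,.3026]); a=np.radians(-5.8); M=np.array([[np.cos(a),-np.sin(a)],[np.sin(a),np.cos(a)]])
for n,p in(("lid",(-.055,.085)),("guard",(.085,0)),("tray",(-.055,-.085))): print(n,np.round(c+M@p,4))
p=c+M@[-.055,.085]
plan([(*p,.225,84.2),(*p,.030,84.2)])
E
```

```text
lid [0.4356 0.3927]
guard [0.5663 0.294 ]
tray [0.4184 0.2236]
at [0.5323 0.0157 0.2253] yaw 2.1 tilt [-0.0009  0.0034] q6 -13.2 w 17.3
  az -27.37  t 12.68 -2.76 0.01
  az -27.37  t 12.53 3.37 0.01
  az -27.37  t 9.57 8.76 0.01
  az -0.00  t 0.00 0.00 19.50
```

View pics/s1.png

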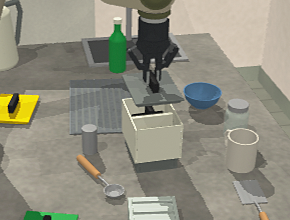

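>>> move_arm:
  plan:
    - [0,0,-7,3,-0.65,0,-1]
    - [0,0,-14,6.4,-1.4,0,-1]
    - [0,0,-21,9.7,-2.1,0,-1]
    - [0,0,-27.37,12.68,-2.76,0,-1]
    - [0,0,-27.37,12.68,-2.76,0,-1]

```text
time_s: 6.9
position: [0.498, 0.1443, 0.222]
tool_rot: [[-0.498, 0.867, -0.002], [0.867, 0.498, 0.001], [0.002, -0.001, -1.0]]
ft_force: [-0.9, -0.1, -2.7]
grip_width: 0.0169
gripper_force: 39.5
```

>>> move_arm:
  plan:
    - [0,0,-7,3,0.8,0,-1]
    - [0,0,-14,6.4,1.7,0,-1]
    - [0,0,-21,9.7,2.6,0,-1]
    - [0,0,-27.37,12.53,3.37,0,-1]
    - [0,0,-27.37,12.53,3.37,0,-1]

```text
time_s: 7.4
position: [0.4661, 0.2693, 0.2219]
tool_rot: [[-0.84, 0.543, -0.002], [0.543, 0.84, 0.0], [0.001, -0.001, -1.0]]
ft_force: [-0.5, 0.2, -2.6]
grip_width: 0.0175
gripper_force: 39.6
```

>>> move_arm:
  plan:
    - [0,0,-7,2.4,2.2,0,-1]
    - [0,0,-14,4.8,4.4,0,-1]
    - [0,0,-21,7.2,6.6,0,-1]
    - [0,0,-27.37,9.57,8.76,0,-1]
    - [0,0,-27.37,9.57,8.76,0,-1]

```text
time_s: 7.9
position: [0.4342, 0.3948, 0.2217]
tool_rot: [[-0.995, 0.097, -0.001], [0.097, 0.995, -0.0], [0.001, -0.0, -1.0]]
ft_force: [1.0, -0.2, -1.8]
grip_width: 0.017
gripper_force: 39.9
```

>>> move_arm:
  plan:
    - [0,0,0,0,0,4,-1]
    - [0,0,0,0,0,8,-1]
    - [0,0,0,0,0,12,-1]
    - [0,0,0,0,0,16,-1]
    - [0,0,0,0,0,18,-1]

```text
time_s: 8.4
position: [0.4342, 0.3906, 0.039]
tool_rot: [[-0.995, 0.104, -0.005], [0.104, 0.995, -0.003], [0.004, -0.004, -1.0]]
ft_force: [-0.3, -0.4, -1.4]
grip_width: 0.0171
gripper_force: 39.9
```

>>> move_arm:
  plan:
    - [0,0,0,0,0,0.5,-1]
    - [0,0,0,0,0,1,-1]
    - [0,0,0,0,0,1.3,-1]
    - [0,0,0,0,0,1.5,-1]
    - [0,0,0,0,0,1.5,-1]

```text
time_s: 8.9
position: [0.4353, 0.3929, 0.0283]
tool_rot: [[-0.995, 0.101, 0.001], [0.101, 0.995, 0.0], [-0.001, 0.001, -1.0]]
ft_force: [-0.2, 0.7, -2.1]
grip_width: 0.0167
gripper_force: 39.9
```

>>> move_arm:
  plan:
    - [0,0,0,0,0,0.1,-1]
    - [0,0,0,0,0,0.2,-1]
    - [0,0,0,0,0,0.2,-1]
    - [0,0,0,0,0,0.2,-1]
    - [0,0,0,0,0,0.2,-1]

```text
time_s: 9.4
position: [0.4352, 0.393, 0.0264]
tool_rot: [[-0.995, 0.101, 0.001], [0.101, 0.995, 0.0], [-0.001, 0.0, -1.0]]
ft_force: [-2.5, -1.5, 5.0]
grip_width: 0.017
gripper_force: 40.9
```

>>> move_arm:
  plan:
    - [0,0,0,0,0,0,-0.4]
    - [0,0,0,0,0,0,-0.2]
    - [0,0,0,0,0,0,0]
    - [0,0,0,0,0,0,0]
    - [0,0,0,0,0,-1,0]

```text
time_s: 9.9
position: [0.4344, 0.3925, 0.035]
tool_rot: [[-0.995, 0.101, -0.002], [0.101, 0.995, -0.001], [0.002, -0.002, -1.0]]
ft_force: [0.2, 0.9, 0.3]
grip_width: 0.0427
gripper_force: 0.0
```

>>> move_arm:
  plan:
    - [0,0,0,0,0,-3,0]
    - [0,0,0,0,0,-8,0]
    - [0,0,0,0,0,-13,0]
    - [0,0,0,0,0,-18,0]
    - [0,0,0,0,0,-20,0]

```text
time_s: 10.4
position: [0.4358, 0.3934, 0.2419]
tool_rot: [[-0.995, 0.101, 0.008], [0.101, 0.995, 0.004], [-0.007, 0.005, -1.0]]
ft_force: [0.4, -0.3, -0.4]
grip_width: 0.0428
gripper_force: 0.0
```

```bash
python3 - <<'E'
from h import *
side,top=env.get_image("side"),env.get_image("top")
for d in env.outline_of("guard",top)[:3]: print("guard",round(d["conf"],2),d["bbox"],rect(d["mask"],top,.098))
for d in env.outline_of("lid",top)[:4]: print("lid",round(d["conf"],2),d["bbox"],rect(d["mask"],top,.018))
cv2.imwrite("pics/t2.png",np.hstack([cv2.resize(top["color"][150:350,150:400],None,fx=2,fy=2),cv2.resize(rectify(top,.1,(.533,.014),.11,.00055),(300,400))])[:,:,::-1])
plan([(.53,.045,.245,1.9)])
E
```

```text
guard 0.63 [333.1, 225.1, 22.9, 35.3] ((535.6103515625, 55.29548263549805), (92.43634033203125, 53.78200912475586), 3.3093249797821045)
guard 0.18 [372.4, 144.1, 43.3, 38.3] ((742.8406372070312, -57.254058837890625), (81.46320343017578, 115.19641876220703), 47.97626876831055)
lid 0.94 [253.3, 364.9, 31.8, 50.6] ((189.7674560546875, 252.70391845703125), (139.11349487304688, 71.97940063476562), 25.53314781188965)
lid 0.9 [454.3, 340.5, 64.4, 60.7] ((230.18482971191406, -265.8454284667969), (160.15235900878906, 123.2142333984375), 73.35786437988281)
lid 0.89 [208.1, 269.3, 52.5, 63.0] ((436.86016845703125, 384.3754577636719), (107.4864501953125, 158.2132568359375), 84.20582580566406)
at [0.4347 0.3927 0.2356] yaw 84.21 tilt [ 0.0003 -0.0002] q6 -53.7 w 42.7
  az 27.44  t -4.33 -11.21 -0.31
  az 27.44  t -9.01 -7.95 -0.31
  az 27.44  t -11.66 -2.91 -0.31
```

View pics/t2.png

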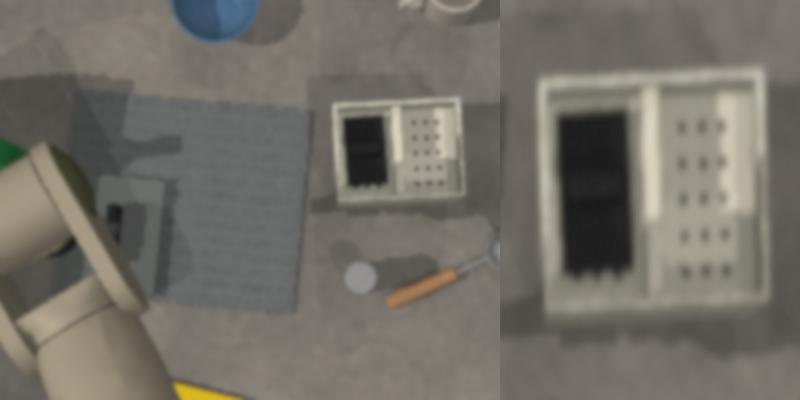

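```bash
python3 - <<'E'
from h import *
plan([(.535,.0555,.2356,2.7)])
E
```

```text
at [0.4347 0.3927 0.2356] yaw 84.21 tilt [ 0.0003 -0.0002] q6 -53.7 w 42.7
  az 27.17  t -4.46 -10.84 -0.00
  az 27.17  t -8.92 -7.61 -0.00
  az 27.17  t -11.41 -2.70 -0.00
```

>>> move_arm:
  plan:
    - [0,0,27.17,-4.46,-10.84,0,0]
    - [0,0,27.17,-4.46,-10.84,0,0]
    - [0,0,27.17,-4.46,-10.84,0,0]
    - [0,0,27.17,-4.46,-10.84,0,0]
    - [0,0,27.17,-4.46,-10.84,0,0]

```text
time_s: 11.1
position: [0.4681, 0.2806, 0.2346]
tool_rot: [[-0.84, 0.543, -0.002], [0.543, 0.84, -0.0], [0.002, -0.002, -1.0]]
ft_force: [-0.2, 0.0, -0.4]
grip_width: 0.0425
gripper_force: 0.0
```

>>> move_arm:
  plan:
    - [0,0,27.17,-8.92,-7.61,0,0]
    - [0,0,27.17,-8.92,-7.61,0,0]
    - [0,0,27.17,-8.92,-7.61,0,0]
    - [0,0,27.17,-8.92,-7.61,0,0]
    - [0,0,27.17,-8.92,-7.61,0,0]

```text
time_s: 11.6
position: [0.5016, 0.1693, 0.2353]
tool_rot: [[-0.502, 0.865, -0.001], [0.865, 0.502, 0.0], [0.001, -0.001, -1.0]]
ft_force: [-0.1, -0.3, 0.0]
grip_width: 0.0423
gripper_force: 0.0
```

>>> move_arm:
  plan:
    - [0,0,27.17,-11.41,-2.7,0,0]
    - [0,0,27.17,-11.41,-2.7,0,0]
    - [0,0,27.17,-11.41,-2.7,0,0]
    - [0,0,27.17,-11.41,-2.7,0,0]
    - [0,0,27.17,-11.41,-2.7,0,0]

```text
time_s: 12.1
position: [0.535, 0.0574, 0.2355]
tool_rot: [[-0.053, 0.999, -0.001], [0.999, 0.053, 0.001], [0.001, -0.001, -1.0]]
ft_force: [-0.5, 0.6, -0.2]
grip_width: 0.0426
gripper_force: 0.0
```

>>> move_arm:
  plan:
    - [0,0,0,0,0,2,0]
    - [0,0,0,0,0,4,0]
    - [0,0,0,0,0,5,0]
    - [0,0,0,0,0,5,0]
    - [0,0,0,0,0,5,0]

```text
time_s: 12.6
position: [0.5355, 0.0566, 0.1864]
tool_rot: [[-0.05, 0.999, 0.001], [0.999, 0.05, -0.0], [-0.0, 0.001, -1.0]]
ft_force: [-0.2, 0.1, 0.0]
grip_width: 0.0425
gripper_force: 0.0
```

```bash
python3 - <<'E'
from h import *
plan([(.535,.0555,.102,2.7)])
top=env.get_image("top")
for d in env.outline_of("lid",top)[:4]: 
    if d["bbox"][0]<225: print("lid",round(d["conf"],2),d["bbox"],rect(d["mask"],top,.018))
E
```

```text
at [0.5355 0.0566 0.1864] yaw 2.84 tilt [-0.0001  0.0009] q6 -9.4 w 42.5
  az 0.14  t -0.10 -0.06 8.44
lid 0.71 [210.8, 357.9, 17.6, 43.2] ((230.25827026367188, 373.7642822265625), (15.566239356994629, 46.819664001464844), 63.17628479003906)
lid 0.66 [208.6, 268.4, 50.3, 63.0] ((436.9151306152344, 393.24615478515625), (124.29736328125, 159.16329956054688), 84.44061279296875)
```

>>> move_arm:
  plan:
    - [0,0,0,-0.1,-0.06,3,0]
    - [0,0,0,-0.1,-0.06,6,0]
    - [0,0,0,-0.1,-0.06,8.4,0]
    - [0,0,0,-0.1,-0.06,8.4,0]
    - [0,0,0,-0.1,-0.06,8.4,0]

```text
time_s: 13.2
position: [0.5354, 0.0547, 0.1028]
tool_rot: [[-0.047, 0.999, 0.001], [0.999, 0.047, -0.0], [-0.0, 0.001, -1.0]]
ft_force: [0.3, 0.6, 0.4]
grip_width: 0.0426
gripper_force: 0.0
```

>>> move_arm:
  plan:
    - [0,0,0,0,0,0,-1]
    - [0,0,0,0,0,0,-1]
    - [0,0,0,0,0,0,-1]
    - [0,0,0,0,0,0,-1]
    - [0,0,0,0,0,0,-1]

```text
time_s: 13.7
position: [0.5358, 0.0547, 0.1034]
tool_rot: [[-0.047, 0.999, 0.004], [0.999, 0.047, -0.0], [-0.001, 0.004, -1.0]]
ft_force: [0.0, 1.1, 6.3]
grip_width: 0.0175
gripper_force: 39.9
```

>>> move_arm:
  plan:
    - [0,0,0,0,0,-1,-1]
    - [0,0,0,0,0,-4,-1]
    - [0,0,0,0,0,-8,-1]
    - [0,0,0,0,0,-11,-1]
    - [0,0,0,0,0,-11,-1]

```text
time_s: 14.2
position: [0.5362, 0.0547, 0.2167]
tool_rot: [[-0.047, 0.999, 0.009], [0.999, 0.047, -0.001], [-0.001, 0.009, -1.0]]
ft_force: [0.9, -0.3, -0.7]
grip_width: 0.0168
gripper_force: 39.3
```

```bash
python3 - <<'E'
from h import *
plan([(.5663,.294,.212,84.2)])
E
```

```text
at [0.5362 0.0547 0.2167] yaw 2.71 tilt [-0.0014  0.0086] q6 -9.5 w 16.8
  az -27.16  t 7.92 1.38 0.16
  az -27.16  t 6.42 4.84 0.16
  az -27.16  t 3.50 7.24 0.16
```

>>> move_arm:
  plan:
    - [0,0,-9,2.6,0.45,0,-1]
    - [0,0,-18,5.2,0.9,0,-1]
    - [0,0,-27.16,7.92,1.38,0,-1]
    - [0,0,-27.16,7.92,1.38,0,-1]
    - [0,0,-27.16,7.92,1.38,0,-1]

```text
time_s: 14.7
position: [0.5444, 0.1346, 0.2114]
tool_rot: [[-0.498, 0.867, -0.001], [0.867, 0.498, -0.0], [0.0, -0.001, -1.0]]
ft_force: [-0.8, -0.1, -1.6]
grip_width: 0.0173
gripper_force: 39.3
```

>>> move_arm:
  plan:
    - [0,0,-8,1.9,1.4,0,-1]
    - [0,0,-16,3.8,2.8,0,-1]
    - [0,0,-24,5.7,4.3,0,-1]
    - [0,0,-27.16,6.42,4.84,0,-1]
    - [0,0,-27.16,6.42,4.84,0,-1]

```text
time_s: 15.2
position: [0.5548, 0.2142, 0.2114]
tool_rot: [[-0.838, 0.545, -0.001], [0.545, 0.838, -0.0], [0.0, -0.001, -1.0]]
ft_force: [0.5, -1.3, -1.3]
grip_width: 0.0175
gripper_force: 39.3
```

>>> move_arm:
  plan:
    - [0,0,-8,1,2.1,0,-1]
    - [0,0,-16,2,4.3,0,-1]
    - [0,0,-24,3.1,6.4,0,-1]
    - [0,0,-27.16,3.5,7.24,0,-1]
    - [0,0,-27.16,3.5,7.24,0,-1]

```text
time_s: 15.7
position: [0.565, 0.2937, 0.2114]
tool_rot: [[-0.995, 0.104, -0.001], [0.104, 0.995, -0.0], [0.0, -0.0, -1.0]]
ft_force: [-1.1, -0.7, -1.5]
grip_width: 0.0171
gripper_force: 39.4
```

>>> move_arm:
  plan:
    - [0,0,0,0,0,4,-1]
    - [0,0,0,0,0,8,-1]
    - [0,0,0,0,0,12,-1]
    - [0,0,0,0,0,16,-1]
    - [0,0,0,0,0,17,-1]

```text
time_s: 16.2
position: [0.563, 0.2917, 0.0378]
tool_rot: [[-0.994, 0.106, -0.007], [0.106, 0.994, -0.003], [0.007, -0.003, -1.0]]
ft_force: [-0.5, -0.6, -1.0]
grip_width: 0.0169
gripper_force: 39.3
```

>>> move_arm:
  plan:
    - [0,0,0,0,0,0.7,-1]
    - [0,0,0,0,0,1.3,-1]
    - [0,0,0,0,0,1.7,-1]
    - [0,0,0,0,0,1.7,-1]
    - [0,0,0,0,0,1.7,-1]

```text
time_s: 16.7
position: [0.5652, 0.2942, 0.0256]
tool_rot: [[-0.995, 0.102, 0.001], [0.102, 0.995, 0.0], [-0.001, 0.001, -1.0]]
ft_force: [1.3, 0.1, -0.8]
grip_width: 0.0172
gripper_force: 39.3
```

>>> move_arm:
  plan:
    - [0,0,0,0,0,0.3,-1]
    - [0,0,0,0,0,0.5,-1]
    - [0,0,0,0,0,0.65,-1]
    - [0,0,0,0,0,0.75,-1]
    - [0,0,0,0,0,0.75,-1]

```text
time_s: 17.2
position: [0.565, 0.2941, 0.0194]
tool_rot: [[-0.995, 0.101, 0.001], [0.101, 0.995, 0.0], [-0.001, 0.0, -1.0]]
ft_force: [-5.8, -3.2, 16.5]
grip_width: 0.0173
gripper_force: 41.8
```

>>> move_arm:
  plan:
    - [0,0,0,0,0,0,-0.4]
    - [0,0,0,0,0,0,-0.2]
    - [0,0,0,0,0,0,0]
    - [0,0,0,0,0,0,0]
    - [0,0,0,0,0,-1,0]

```text
time_s: 17.7
position: [0.5642, 0.2938, 0.0262]
tool_rot: [[-0.995, 0.101, -0.003], [0.101, 0.995, -0.001], [0.003, -0.001, -1.0]]
ft_force: [-0.3, -0.8, 0.3]
grip_width: 0.0427
gripper_force: 0.0
```

>>> move_arm:
  plan:
    - [0,0,0,0,0,-4,0]
    - [0,0,0,0,0,-8,0]
    - [0,0,0,0,0,-12,0]
    - [0,0,0,0,0,-17,0]
    - [0,0,0,0,0,-20,0]

```text
time_s: 18.2
position: [0.5653, 0.2942, 0.2322]
tool_rot: [[-0.995, 0.101, 0.005], [0.101, 0.995, 0.002], [-0.005, 0.002, -1.0]]
ft_force: [0.0, -0.3, 0.3]
grip_width: 0.0427
gripper_force: 0.0
```

>>> move_arm:
  plan:
    - [0,0,0,0,-5,0,0]
    - [0,0,0,0,-10,0,0]
    - [0,0,0,0,-12,0,0]
    - [0,0,0,0,-12,0,0]
    - [0,0,0,0,-12,0,0]

```text
time_s: 18.7
position: [0.5528, 0.1748, 0.2279]
tool_rot: [[-0.995, 0.102, 0.001], [0.102, 0.995, 0.0], [-0.001, 0.0, -1.0]]
ft_force: [0.3, 0.8, -0.2]
grip_width: 0.0433
gripper_force: 0.0
```

```bash
python3 - <<'E'
from h import *
side,top=env.get_image("side"),env.get_image("top")
for d in env.outline_of("guard",top)[:2]: print("guard",round(d["conf"],2),d["bbox"],rect(d["mask"],top,.014))
for d in env.outline_of("lid",top)[:4]: 
    if d["bbox"][0]<225: print("lid",round(d["conf"],2),d["bbox"],rect(d["mask"],top,.018))
for d in env.outline_of("tray",top)[:2]: print("tray",round(d["conf"],2),d["bbox"],rect(d["mask"],top,.140))
cv2.imwrite("pics/t3.png",np.hstack([cv2.resize(top["color"][150:350,150:400],None,fx=2,fy=2),cv2.resize(rectify(top,.14,(.533,.014),.11,.00055),(300,400))])[:,:,::-1])
plan([(.533,.014,.22,91.9)])
E
```

```text
guard 0.89 [234.7, 221.2, 20.0, 18.4] ((563.7279052734375, 315.2393493652344), (52.15212631225586, 57.792747497558594), 89.25479888916016)
lid 0.94 [208.6, 268.2, 52.6, 65.3] ((435.9365539550781, 392.1753845214844), (126.96722412109375, 160.83970642089844), 83.7725601196289)
tray 0.57 [347.6, 226.4, 63.0, 50.8] ((529.0751342773438, 13.904327392578125), (131.155029296875, 163.1692352294922), 2.1560938358306885)
at [0.5527 0.1756 0.2271] yaw 84.26 tilt [0.0002 0.    ] q6 -78.3 w 42.7
  az -7.64  t 0.34 -16.28 0.71
```

View pics/t3.png

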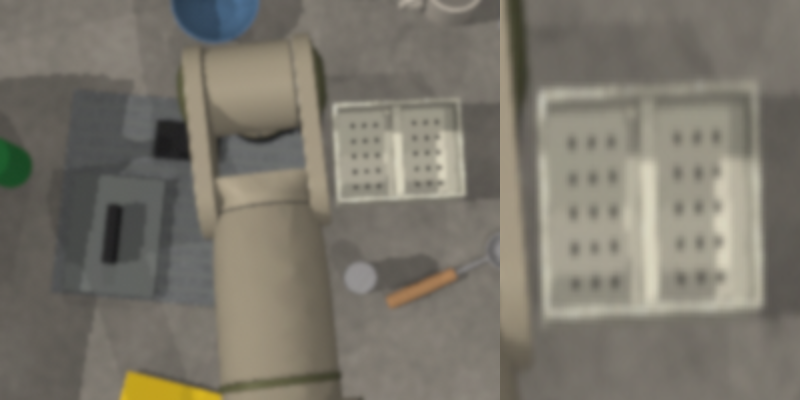

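>>> move_arm:
  plan:
    - [0,0,-7.64,0.1,-5,0,0]
    - [0,0,-7.64,0.2,-10,0,0]
    - [0,0,-7.64,0.34,-15,0,0]
    - [0,0,-7.64,0.34,-16.3,0.7,0]
    - [0,0,-7.64,0.34,-16.3,0.7,0]

```text
time_s: 19.45
position: [0.5325, 0.0117, 0.2194]
tool_rot: [[-1.0, -0.029, -0.002], [-0.029, 1.0, 0.0], [0.002, 0.0, -1.0]]
ft_force: [-0.2, 0.4, -0.3]
grip_width: 0.0428
gripper_force: 0.0
```

>>> move_arm:
  plan:
    - [0,0,0,0,0,2,0]
    - [0,0,0,0,0,3,0]
    - [0,0,0,0,0,4,0]
    - [0,0,0,0,0,4,0]
    - [0,0,0,0,0,4,0]

```text
time_s: 19.95
position: [0.533, 0.0133, 0.1805]
tool_rot: [[-0.999, -0.033, 0.0], [-0.033, 0.999, -0.0], [-0.0, -0.0, -1.0]]
ft_force: [-0.2, -0.6, 0.6]
grip_width: 0.0427
gripper_force: 0.0
```

```bash
python3 - <<'E'
from h import *
plan([(.533,.0137,.094,91.9)])
E
```

```text
at [0.533  0.0133 0.1805] yaw 91.87 tilt [-0.0002 -0.    ] q6 -103.2 w 42.7
  az -0.03  t 0.00 0.04 8.65
```

>>> move_arm:
  plan:
    - [0,0,0,0,0,3,0]
    - [0,0,0,0,0,6,0]
    - [0,0,0,0,0,8.6,0]
    - [0,0,0,0,0,8.6,0]
    - [0,0,0,0,0,8.6,0]
  squeeze: 60

```text
time_s: 20.45
position: [0.5334, 0.0129, 0.0953]
tool_rot: [[-0.999, -0.032, 0.001], [-0.032, 0.999, -0.0], [-0.001, -0.0, -1.0]]
ft_force: [-0.2, -0.4, 0.3]
grip_width: 0.0429
gripper_force: 0.0
```

>>> move_arm:
  plan:
    - [0,0,0,0,0,0,-1]
    - [0,0,0,0,0,0,-1]
    - [0,0,0,0,0,0,-1]
    - [0,0,0,0,0,0,-1]
    - [0,0,0,0,0,0,-1]

```text
time_s: 20.95
position: [0.5336, 0.0127, 0.0958]
tool_rot: [[-0.999, -0.032, 0.003], [-0.032, 0.999, -0.001], [-0.003, -0.001, -1.0]]
ft_force: [-0.5, 0.6, 6.9]
grip_width: 0.011
gripper_force: 59.7
```

>>> move_arm:
  plan:
    - [0,0,0,0,0,-0.5,-1]
    - [0,0,0,0,0,-1,-1]
    - [0,0,0,0,0,-2,-1]
    - [0,0,0,0,0,-4,-1]
    - [0,0,0,0,0,-6,-1]

```text
time_s: 21.45
position: [0.5326, 0.0129, 0.1553]
tool_rot: [[-0.999, -0.032, -0.001], [-0.032, 0.999, 0.0], [0.001, 0.0, -1.0]]
ft_force: [0.6, -0.4, -2.4]
grip_width: 0.0112
gripper_force: 58.4
```

>>> move_arm:
  plan:
    - [0,0,0,0,0,-2,-1]
    - [0,0,0,0,0,-4,-1]
    - [0,0,0,0,0,-6,-1]
    - [0,0,0,0,0,-7,-1]
    - [0,0,0,0,0,-7,-1]

```text
time_s: 21.95
position: [0.5331, 0.0128, 0.2256]
tool_rot: [[-0.999, -0.032, 0.003], [-0.032, 0.999, -0.001], [-0.003, -0.001, -1.0]]
ft_force: [1.4, -0.4, -2.9]
grip_width: 0.0108
gripper_force: 58.6
```

```bash
python3 - <<'E'
from h import *
p=(.4184,.2236); s=env.observe()
q=(np.array(s["position"][:2])+p)/2
plan([(*q,.224,43),(*p,.224,-5.8)],maxa=33)
side,top=env.get_image("side"),env.get_image("top")
for d in env.outline_of("guard",top)[:2]: print("guard",round(d["conf"],2),d["bbox"],rect(d["mask"],top,.014))
for d in env.outline_of("lid",top)[:4]: 
    if d["bbox"][0]<225: print("lid",round(d["conf"],2),d["bbox"],rect(d["mask"],top,.018))
cv2.imwrite("pics/s4.png",np.hstack([cv2.resize(side["color"][160:360,220:420],(400,400)),cv2.resize(top["color"][130:330,150:350],(400,400))])[:,:,::-1])
E
```

```text
at [0.5331 0.0128 0.2256] yaw 91.82 tilt [-0.0026 -0.0006] q6 -103.2 w 10.8
  az 24.41  t 2.70 5.36 0.08
  az 24.41  t 4.67 3.76 0.08
  az 24.40  t 5.81 1.50 0.00
  az 24.40  t 5.91 -1.04 0.00
guard 0.96 [241.4, 220.8, 35.5, 24.6] ((562.5895385742188, 294.4177551269531), (90.51951599121094, 55.93561553955078), 84.398193359375)
lid 0.87 [207.0, 267.5, 53.6, 65.6] ((437.43719482421875, 394.0004577636719), (126.75729370117188, 160.92001342773438), 84.12590026855469)
lid 0.84 [217.1, 359.8, 28.3, 51.2] ((190.04299926757812, 367.8094787597656), (50.09792709350586, 125.42503356933594), 72.58206939697266)
```

View pics/s4.png

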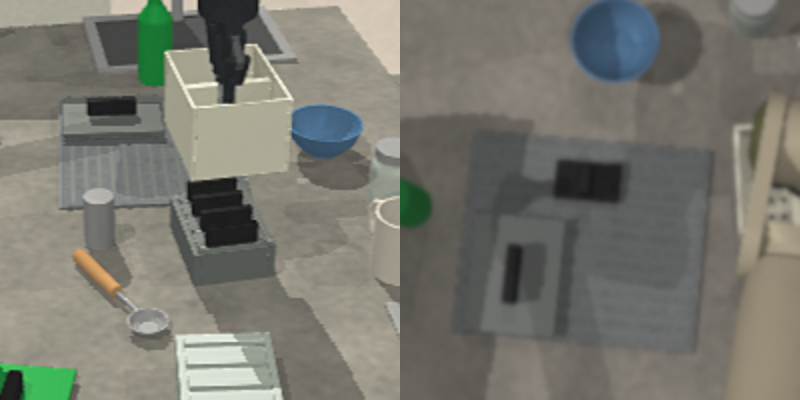

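>>> move_arm:
  plan:
    - [0,0,8,0.9,1.8,0,-1]
    - [0,0,16,1.8,3.6,0,-1]
    - [0,0,24.4,2.7,5.36,0,-1]
    - [0,0,24.4,2.7,5.36,0,-1]
    - [0,0,24.4,2.7,5.36,0,-1]

```text
time_s: 22.65
position: [0.5041, 0.0655, 0.2238]
tool_rot: [[-0.925, 0.381, -0.001], [0.381, 0.925, -0.0], [0.001, -0.0, -1.0]]
ft_force: [-0.0, 0.7, -2.5]
grip_width: 0.0112
gripper_force: 58.7
```

>>> move_arm:
  plan:
    - [0,0,8,1.6,1.25,0,-1]
    - [0,0,16,3.1,2.5,0,-1]
    - [0,0,24.4,4.67,3.76,0,-1]
    - [0,0,24.4,4.67,3.76,0,-1]
    - [0,0,24.4,4.67,3.76,0,-1]

```text
time_s: 23.15
position: [0.4759, 0.1176, 0.224]
tool_rot: [[-0.686, 0.728, 0.0], [0.728, 0.686, -0.0], [-0.0, -0.0, -1.0]]
ft_force: [0.6, -1.4, -2.1]
grip_width: 0.0109
gripper_force: 58.7
```

>>> move_arm:
  plan:
    - [0,0,8,1.9,0.5,0,-1]
    - [0,0,16,3.8,1,0,-1]
    - [0,0,24.4,5.81,1.5,0,-1]
    - [0,0,24.4,5.81,1.5,0,-1]
    - [0,0,24.4,5.81,1.5,0,-1]

```text
time_s: 23.65
position: [0.4475, 0.1702, 0.2241]
tool_rot: [[-0.324, 0.946, 0.0], [0.946, 0.324, -0.0], [-0.0, 0.0, -1.0]]
ft_force: [0.2, -0.0, -1.7]
grip_width: 0.0111
gripper_force: 58.7
```

>>> move_arm:
  plan:
    - [0,0,8,1.9,-0.35,0,-1]
    - [0,0,16,3.8,-0.7,0,-1]
    - [0,0,24.4,5.91,-1.04,0,-1]
    - [0,0,24.4,5.91,-1.04,0,-1]
    - [0,0,24.4,5.91,-1.04,0,-1]

```text
time_s: 24.15
position: [0.4188, 0.2229, 0.2242]
tool_rot: [[0.096, 0.995, 0.0], [0.995, -0.096, -0.0], [-0.0, 0.0, -1.0]]
ft_force: [0.6, 0.4, -2.2]
grip_width: 0.0113
gripper_force: 58.7
```

```bash
python3 - <<'E'
from h import *
plan([(.4184,.2236,.068,-5.8)])
top=env.get_image("top")
for t,z in(("guard",.014),("lid",.018)):
  for d in env.outline_of(t,top)[:4]: 
    if d["bbox"][0]<270: print(t,round(d["conf"],2),d["bbox"],rect(d["mask"],top,z))
E
```

```text
at [0.4188 0.2229 0.2242] yaw -5.51 tilt [-0.0004  0.0004] q6 19.2 w 11.3
  az 0.29  t 0.07 -0.05 15.62
guard 0.73 [242.6, 222.7, 35.1, 22.5] ((563.2505493164062, 294.12628173828125), (90.50611114501953, 54.25473403930664), 84.00948333740234)
lid 0.82 [223.6, 363.8, 43.4, 60.4] ((180.75982666015625, 333.7927551269531), (119.55186462402344, 128.462646484375), 76.38884735107422)
lid 0.79 [207.6, 266.3, 51.3, 62.8] ((437.2521667480469, 396.6490783691406), (123.70407104492188, 164.5322723388672), 81.06536865234375)
```

>>> move_arm:
  plan:
    - [0,0,0.3,0,0,4,-1]
    - [0,0,0.3,0,0,8,-1]
    - [0,0,0.3,0,0,12,-1]
    - [0,0,0.3,0,0,14,-1]
    - [0,0,0.3,0,0,14.5,-1]

```text
time_s: 24.8
position: [0.4175, 0.2228, 0.0773]
tool_rot: [[0.105, 0.994, -0.004], [0.994, -0.105, -0.001], [-0.002, -0.004, -1.0]]
ft_force: [-0.3, 1.3, -2.3]
grip_width: 0.0112
gripper_force: 58.7
```

>>> move_arm:
  plan:
    - [0,0,0,0,0,0.6,-1]
    - [0,0,0,0,0,1,-1]
    - [0,0,0,0,0,1.3,-1]
    - [0,0,0,0,0,1.5,-1]
    - [0,0,0,0,0,1.5,-1]

```text
time_s: 25.3
position: [0.4182, 0.2236, 0.0644]
tool_rot: [[0.106, 0.994, 0.001], [0.994, -0.106, 0.0], [0.0, 0.0, -1.0]]
ft_force: [-0.1, 0.4, -1.9]
grip_width: 0.0113
gripper_force: 58.8
```

>>> move_arm:
  plan:
    - [0,0,0,0,0,0.1,-1]
    - [0,0,0,0,0,0.2,-1]
    - [0,0,0,0,0,0.3,-1]
    - [0,0,0,0,0,0.3,-1]
    - [0,0,0,0,0,0.3,-1]

```text
time_s: 25.8
position: [0.4182, 0.2238, 0.0618]
tool_rot: [[0.106, 0.994, 0.001], [0.994, -0.106, 0.0], [0.0, 0.001, -1.0]]
ft_force: [-1.7, 1.3, 6.5]
grip_width: 0.0111
gripper_force: 60.0
```

>>> move_arm:
  plan:
    - [0,0,0,0,0,0,-0.5]
    - [0,0,0,0,0,0,-0.25]
    - [0,0,0,0,0,0,0]
    - [0,0,0,0,0,0,0]
    - [0,0,0,0,0,-1,0]

```text
time_s: 26.3
position: [0.4175, 0.2234, 0.0707]
tool_rot: [[0.106, 0.994, -0.002], [0.994, -0.106, -0.001], [-0.001, -0.002, -1.0]]
ft_force: [-0.4, 0.4, -0.1]
grip_width: 0.0431
gripper_force: 0.0
```

>>> move_arm:
  plan:
    - [0,0,0,0,0,-4,-0.3]
    - [0,0,0,0,0,-8,-0.3]
    - [0,0,0,0,0,-12,-0.3]
    - [0,0,0,0,0,-15,-0.3]
    - [0,0,0,0,0,-15,-0.3]

```text
time_s: 26.8
position: [0.4194, 0.224, 0.2258]
tool_rot: [[0.106, 0.994, 0.008], [0.994, -0.106, 0.002], [0.003, 0.008, -1.0]]
ft_force: [-0.0, 0.1, -0.7]
grip_width: 0.03
gripper_force: 0.0
```

```bash
python3 - <<'E'
from h import *
side,top=env.get_image("side"),env.get_image("top")
np.save("top5.npy",top,allow_pickle=True);np.save("side5.npy",side,allow_pickle=True)
print(-top["R"].T@top["t"])
for d in env.outline_of("blade1",top)[:6]: print("blade",round(d["conf"],2),d["bbox"],rect(d["mask"],top,.08))
for t,z in(("guard",.014),("lid",.018),("tray",.106)):
  for d in env.outline_of(t,top)[:4]: 
    if d["bbox"][0]<270: print(t,round(d["conf"],2),d["bbox"],rect(d["mask"],top,z))
# rack fit at top plane
g=cv2.cvtColor(rectify(top,.054,(.468,-.31),.13,.0005),cv2.COLOR_RGB2GRAY).astype(float)
u=lambda v:v
def tmpl():
    # model points in rack frame with sign +1 top, -1 slot/outside
    X,Y=np.meshgrid(np.arange(-.046,.0461,.001),np.arange(-.092,.0921,.001),indexing="ij")
    s=np.ones_like(X)
    for y in(-.074,-.037,0,.037,.074): s[(abs(Y-y)<.00375)]=-1
    return X.ravel(),Y.ravel(),s.ravel()
X,Y,S=tmpl()
gs=cv2.GaussianBlur(g,(0,0),2).astype(np.float32)
def score(v,gs=gs,c=(.468,-.31)):
    a=v[2]*.01; x=v[0]/1e3+np.cos(a)*X-np.sin(a)*Y; y=v[1]/1e3+np.sin(a)*X+np.cos(a)*Y
    I=cv2.remap(gs,((c[1]+.13-y)/.0005).astype(np.float32)[None],((c[0]+.13-x)/.0005).astype(np.float32)[None],1)[0]
    return -np.corrcoef(I,S)[0,1]
r=min((minimize(score,[468+dx,-310+dy,-12+da],method="Nelder-Mead",options=dict(xatol=.02,fatol=1e-6)) for dx in(0,) for dy in(-8,0,8) for da in(-4,0,4)),key=lambda r:r.fun)
print("rack",r.x[:2],np.degrees(r.x[2]*.01),r.fun)
a=cv2.resize(rectify(top,.054,(.468,-.31),.13),(400,400));b=cv2.resize(rectify(top,.08,(.533,.014),.10),(400,400))
cv2.imwrite("pics/r5.png",np.hstack([a,b])[:,:,::-1])
E
```

```text
[0.36096232 0.10766184 1.55217463]
blade 0.7 [367.4, 227.6, 2.2, 33.8] ((530.7280883789062, -39.591026306152344), (15.691117286682129, 78.9778060913086), 88.71688079833984)
blade 0.68 [324.1, 229.4, 2.0, 34.0] ((528.2618408203125, 70.3145980834961), (10.457672119140625, 76.25226593017578), 89.11619567871094)
blade 0.67 [340.9, 228.4, 8.8, 35.9] ((526.4549560546875, 33.75172424316406), (15.680087089538574, 78.8853530883789), 88.9896240234375)
blade 0.6 [353.4, 230.0, 3.9, 27.4] ((532.6376953125, -2.446366310119629), (65.96630859375, 7.691433429718018), 2.1878039836883545)
guard 0.96 [242.6, 220.9, 34.1, 22.2] ((563.0430297851562, 293.0141296386719), (87.82727813720703, 53.42256164550781), 84.44397735595703)
lid 0.84 [206.9, 266.9, 51.9, 62.3] ((436.7624816894531, 393.80828857421875), (123.3353500366211, 160.6182403564453), 83.49066925048828)
lid 0.39 [242.4, 249.2, 131.1, 106.7] ((482.3028869628906, 301.6492919921875), (327.8330383300781, 276.82354736328125), 84.23690032958984)
tray 0.88 [266.2, 272.5, 53.2, 65.3] ((356.2052307128906, 241.20928955078125), (50.93962860107422, 101.72779846191406), 13.219520568847656)
rack [ 463.19281771 -315.11234373] -7.068355130851329 -0.8061644079535477
```

View pics/r5.png

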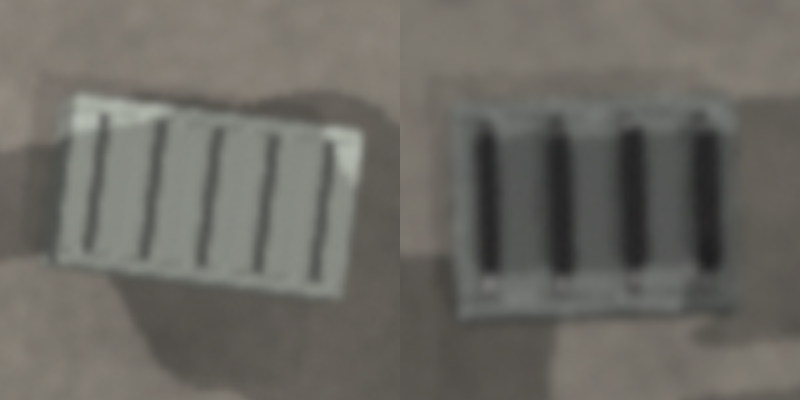

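```bash
python3 - <<'E'
from h import *
top=np.load("top5.npy",allow_pickle=True).item()
g=cv2.cvtColor(rectify(top,.08,(.533,.014),.10),cv2.COLOR_RGB2GRAY)
m=(g<50).astype(np.uint8); n,l,st,ce=cv2.connectedComponentsWithStats(m)
for k in range(1,n):
    if st[k,4]<800: continue
    r,c=np.where(l==k); x=.533+.1-r*.0005; y=.014+.1-c*.0005
    rows=np.unique(r); ym=np.array([np.mean(y[r==q]) for q in rows]); xm=.633-rows*.0005
    f=np.polyfit(xm-xm.mean(),ym,1); print(np.round([x.min(),x.max(),y.mean(),np.degrees(np.arctan(f[0]))],4),"width",round(len(r)/len(rows)*.5,1),"mid x",round(xm.mean(),4))
# refined rack: include slot ends
gr=cv2.cvtColor(rectify(top,.054,(.468,-.31),.13),cv2.COLOR_RGB2GRAY)
X,Y=np.meshgrid(np.arange(-.0545,.0546,.001),np.arange(-.0935,.0936,.001),indexing="ij"); S=np.ones_like(X)
for y in(-.074,-.037,0,.037,.074): S[(abs(Y-y)<.00375)&(abs(X)<.046)]=-1
X,Y,S=X.ravel(),Y.ravel(),S.ravel(); gs=cv2.GaussianBlur(gr,(0,0),2)
# local contrast to remove shadows
L=np.log(gs.astype(np.float32)+1); L=L-cv2.GaussianBlur(L,(0,0),20)
def score(v):
    a=v[2]*.01; x=v[0]/1e3+np.cos(a)*X-np.sin(a)*Y; y=v[1]/1e3+np.sin(a)*X+np.cos(a)*Y
    return -np.corrcoef(cv2.remap(L,((-.18-y)/.0005).astype(np.float32)[None],((.598-x)/.0005).astype(np.float32)[None],1)[0],S)[0,1]
r=min((minimize(score,[470+dx,-316,-12],method="Nelder-Mead",options=dict(xatol=.02,fatol=1e-6)) for dx in(-5,0,5)),key=lambda r:r.fun); print("rack",r.x[:2],np.degrees(r.x[2]*.01),r.fun)
plan([(.47,.10,.226,-47),(.5325,-.041,.226,-88.1)])
E
```

```text
[ 0.501   0.5665 -0.0024  1.7103] width 9.5 mid x 0.5337
[ 0.499   0.5655 -0.039   2.1491] width 10.4 mid x 0.5323
[0.499  0.5645 0.0699 1.8734] width 6.3 mid x 0.5318
[0.498  0.5635 0.0341 2.0345] width 8.7 mid x 0.5307
rack [ 470.00810862 -315.94458508] -7.277574448515837 -0.8522991439972291
at [0.4176 0.2235 0.2203] yaw -6.08 tilt [-0.0008 -0.0022] q6 19.9 w 30.2
  az 20.46  t -5.86 3.26 -0.29
  az 20.46  t -4.35 5.10 -0.29
  az 20.55  t -2.52 7.29 0.00
  az 20.55  t 0.20 7.71 0.00
```

>>> move_arm:
  plan:
    - [0,0,20.46,-5.86,3.26,-0.3,-0.5]
    - [0,0,20.46,-5.86,3.26,-0.3,-0.5]
    - [0,0,20.46,-5.86,3.26,-0.3,-0.5]
    - [0,0,20.46,-5.86,3.26,-0.3,-0.5]
    - [0,0,20.46,-5.86,3.26,-0.3,-0.5]
  squeeze: 30

```text
time_s: 27.6
position: [0.444, 0.162, 0.2237]
tool_rot: [[0.445, 0.895, -0.001], [0.895, -0.445, -0.0], [-0.001, -0.001, -1.0]]
ft_force: [0.3, -0.7, -0.8]
grip_width: 0.022
gripper_force: 0.0
```

>>> move_arm:
  plan:
    - [0,0,20.46,-4.35,5.1,-0.3,-0.5]
    - [0,0,20.46,-4.35,5.1,-0.3,-0.5]
    - [0,0,20.46,-4.35,5.1,-0.3,-0.5]
    - [0,0,20.46,-4.35,5.1,-0.3,-0.5]
    - [0,0,20.46,-4.35,5.1,-0.3,-0.5]

```text
time_s: 28.1
position: [0.4702, 0.1007, 0.2271]
tool_rot: [[0.729, 0.684, -0.0], [0.684, -0.729, 0.0], [-0.0, -0.0, -1.0]]
ft_force: [-0.0, 0.3, 0.4]
grip_width: 0.0212
gripper_force: 0.0
```

>>> move_arm:
  plan:
    - [0,0,20.55,-2.52,7.29,0,-0.5]
    - [0,0,20.55,-2.52,7.29,0,-0.5]
    - [0,0,20.55,-2.52,7.29,0,-0.5]
    - [0,0,20.55,-2.52,7.29,0,-0.5]
    - [0,0,20.55,-2.52,7.29,0,-0.5]

```text
time_s: 28.6
position: [0.5015, 0.0304, 0.2272]
tool_rot: [[0.923, 0.386, -0.0], [0.386, -0.923, 0.0], [-0.0, -0.0, -1.0]]
ft_force: [-0.8, -0.1, -0.6]
grip_width: 0.0215
gripper_force: 0.0
```

>>> move_arm:
  plan:
    - [0,0,20.55,0.2,7.71,0,-0.5]
    - [0,0,20.55,0.2,7.71,0,-0.5]
    - [0,0,20.55,0.2,7.71,0,-0.5]
    - [0,0,20.55,0.2,7.71,0,-0.5]
    - [0,0,20.55,0.2,7.71,0,-0.5]

```text
time_s: 29.1
position: [0.5328, -0.0399, 0.2273]
tool_rot: [[0.999, 0.037, -0.0], [0.037, -0.999, 0.0], [-0.0, -0.0, -1.0]]
ft_force: [-0.3, 0.3, -0.1]
grip_width: 0.0214
gripper_force: 0.0
```

>>> move_arm:
  plan:
    - [0,0,0,0,0,4,-0.5]
    - [0,0,0,0,0,8,-0.5]
    - [0,0,0,0,0,10,-0.5]
    - [0,0,0,0,0,10,-0.5]
    - [0,0,0,0,0,10,-0.5]

```text
time_s: 29.6
position: [0.5334, -0.0403, 0.1282]
tool_rot: [[0.999, 0.035, 0.001], [0.035, -0.999, -0.0], [0.001, 0.0, -1.0]]
ft_force: [-0.1, 0.1, 1.4]
grip_width: 0.0214
gripper_force: 0.0
```

```bash
python3 - <<'E'
from h import *
plan([(.5325,-.0398,.0545,-88.1)])
E
```

```text
at [ 0.5334 -0.0403  0.1282] yaw -87.97 tilt [0.001  0.0003] q6 71.0 w 21.4
  az 0.13  t -0.08 -0.06 7.37
```

>>> move_arm:
  plan:
    - [0,0,0,-0.08,0,3,-0.5]
    - [0,0,0,-0.08,0,5,-0.5]
    - [0,0,0,-0.08,0,6.5,-0.5]
    - [0,0,0,-0.08,0,7.3,-0.5]
    - [0,0,0,-0.08,0,7.3,-0.5]

```text
time_s: 30.1
position: [0.5326, -0.0407, 0.0547]
tool_rot: [[0.999, 0.034, 0.001], [0.034, -0.999, -0.0], [0.001, 0.0, -1.0]]
ft_force: [-0.4, -0.5, 0.6]
grip_width: 0.0214
gripper_force: 0.0
```

>>> move_arm:
  plan:
    - [0,0,0,0,0,0,-1]
    - [0,0,0,0,0,0,-1]
    - [0,0,0,0,0,0,-1]
    - [0,0,0,0,0,0,-1]
    - [0,0,0,0,0,0,-1]

```text
time_s: 30.6
position: [0.5329, -0.0409, 0.0554]
tool_rot: [[0.999, 0.033, 0.002], [0.033, -0.999, -0.001], [0.002, 0.001, -1.0]]
ft_force: [-0.1, 0.9, 6.4]
grip_width: 0.0104
gripper_force: 34.0
```

>>> move_arm:
  plan:
    - [0,0,0,0,0,-0.5,-1]
    - [0,0,0,0,0,-2,-1]
    - [0,0,0,0,0,-4,-1]
    - [0,0,0,0,0,-7,-1]
    - [0,0,0,0,0,-9,-1]

```text
time_s: 31.1
position: [0.5324, -0.0409, 0.1463]
tool_rot: [[0.999, 0.033, 0.002], [0.033, -0.999, -0.001], [0.002, 0.001, -1.0]]
ft_force: [-0.4, 0.1, -0.6]
grip_width: 0.0104
gripper_force: 32.9
```

>>> move_arm:
  plan:
    - [0,0,0,0,0,-2,-1]
    - [0,0,0,0,0,-2,-1]
    - [0,0,0,0,0,-2,-1]
    - [0,0,0,0,0,-2,-1]
    - [0,0,0,0,0,-2,-1]

```text
time_s: 31.6
position: [0.5318, -0.0407, 0.1632]
tool_rot: [[0.999, 0.033, -0.002], [0.033, -0.999, 0.001], [-0.002, -0.001, -1.0]]
ft_force: [0.3, -0.0, -0.9]
grip_width: 0.0102
gripper_force: 32.9
```

```bash
cat >> h.py <<'E'
def slot(k,c=(.4705,-.316),yaw=-7.0):
    a=np.radians(yaw); y=k*.037; return c[0]-np.sin(a)*y, c[1]+np.cos(a)*y
E
python3 - <<'E'
from h import *
print(slot(-2)); plan([(*slot(-2),.165,-97)])
E
```

```text
(np.float64(0.4614816685880191), np.float64(-0.38944841522145784))
at [ 0.5318 -0.0407  0.1632] yaw -88.1 tilt [-0.0019 -0.0007] q6 71.0 w 10.2
  az 4.45  t -4.09 17.31 -0.09
  az 4.45  t -2.74 17.58 -0.09
```

>>> move_arm:
  plan:
    - [0,0,4.45,-1,4.4,0,-1]
    - [0,0,4.45,-2,8.8,0,-1]
    - [0,0,4.45,-3,13.2,0,-1]
    - [0,0,4.45,-4.09,17.31,0,-1]
    - [0,0,4.45,-4.09,17.31,0,-1]

```text
time_s: 32.1
position: [0.496, -0.2196, 0.1634]
tool_rot: [[0.999, -0.05, -0.001], [-0.05, -0.999, -0.001], [-0.001, 0.001, -1.0]]
ft_force: [0.5, 1.2, -0.1]
grip_width: 0.0105
gripper_force: 32.9
```

>>> move_arm:
  plan:
    - [0,0,4.45,-0.7,4.4,0,-1]
    - [0,0,4.45,-1.4,8.8,0,-1]
    - [0,0,4.45,-2.1,13.2,0,-1]
    - [0,0,4.45,-2.74,17.58,0,-1]
    - [0,0,4.45,-2.74,17.58,0,-1]

```text
time_s: 32.6
position: [0.4606, -0.3938, 0.1629]
tool_rot: [[0.992, -0.126, -0.001], [-0.126, -0.992, -0.0], [-0.001, 0.0, -1.0]]
ft_force: [0.1, 0.7, -1.5]
grip_width: 0.0103
gripper_force: 32.9
```

>>> move_arm:
  plan:
    - [0,0,0,0,0,3,-1]
    - [0,0,0,0,0,4.5,-1]
    - [0,0,0,0,0,5,-1]
    - [0,0,0,0,0,5,-1]
    - [0,0,0,0,0,5,-1]

```text
time_s: 33.1
position: [0.4624, -0.3896, 0.115]
tool_rot: [[0.993, -0.121, 0.001], [-0.121, -0.993, -0.001], [0.001, 0.001, -1.0]]
ft_force: [-0.8, -0.3, -0.8]
grip_width: 0.0107
gripper_force: 33.0
```

```bash
python3 - <<'E'
from h import *
plan([(*slot(-2),.107,-97)])
side=env.get_image("side");top=env.get_image("top");np.save("side6.npy",side,allow_pickle=True)
a=np.radians(-7.);M=np.array([[np.cos(a),-np.sin(a)],[np.sin(a),np.cos(a)]])
s=cv2.resize(side["color"][290:420,280:400],None,fx=4,fy=4,interpolation=cv2.INTER_CUBIC)
for k in range(-2,3):
    for e in(-1,1):
        X=np.r_[np.array(slot(k))+M@[e*.046,0],.054]; u=(proj(side,X)[0]+.5-[280,290])*4; cv2.circle(s,tuple(int(v) for v in u),2,(255,0,0),-1)
t=cv2.resize(top["color"][210:310,420:520],None,fx=4,fy=4,interpolation=cv2.INTER_CUBIC)
for k in range(-2,3):
    for e in(-1,1):
        X=np.r_[np.array(slot(k))+M@[e*.046,0],.054]; u=(proj(top,X)[0]+.5-[420,210])*4; cv2.circle(t,tuple(int(v) for v in u),2,(255,0,0),-1)
c=np.zeros((520,880,3),np.uint8);c[:,:480]=s;c[:400,480:]=t
cv2.imwrite("pics/s6.png",cv2.resize(c,(800,473))[:,:,::-1])
E
```

```text
at [ 0.4624 -0.3896  0.115 ] yaw -96.97 tilt [0.0009 0.0008] q6 45.6 w 10.7
  az 0.03  t -0.09 0.00 0.80
```

View pics/s6.png

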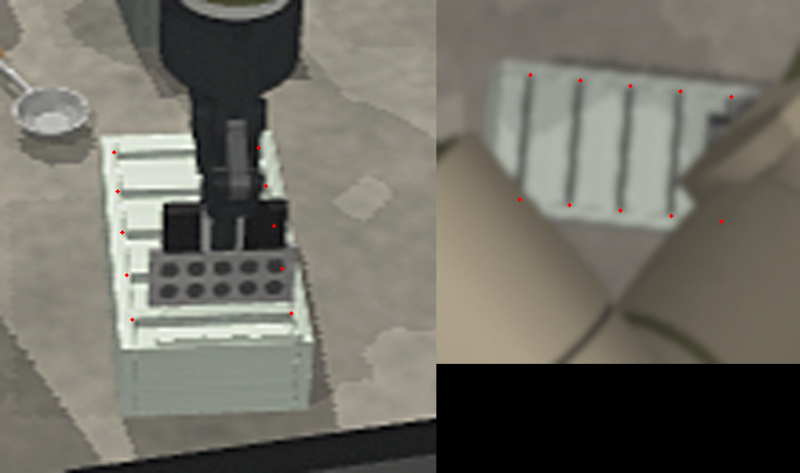

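>>> move_arm:
  plan:
    - [0,0,0,-0.09,0,0.5,-1]
    - [0,0,0,-0.09,0,0.9,-1]
    - [0,0,0,-0.09,0,1.2,-1]
    - [0,0,0,-0.09,0,1.5,-1]
    - [0,0,0,-0.09,0,1.5,-1]

```text
time_s: 33.7
position: [0.4609, -0.3894, 0.0987]
tool_rot: [[0.993, -0.122, -0.001], [-0.122, -0.993, 0.001], [-0.001, -0.001, -1.0]]
ft_force: [-0.2, 0.7, -1.1]
grip_width: 0.0104
gripper_force: 33.0
```

>>> move_arm:
  plan:
    - [0,0,0,0,0,0.2,-1]
    - [0,0,0,0,0,0.3,-1]
    - [0,0,0,0,0,0.4,-1]
    - [0,0,0,0,0,0.5,-1]
    - [0,0,0,0,0,0.5,-1]

```text
time_s: 34.2
position: [0.461, -0.3895, 0.0941]
tool_rot: [[0.993, -0.122, -0.0], [-0.122, -0.993, 0.0], [-0.0, -0.0, -1.0]]
ft_force: [-0.0, -0.8, -1.0]
grip_width: 0.0103
gripper_force: 33.0
```

>>> move_arm:
  plan:
    - [0,0,0,0,0,0.8,-1]
    - [0,0,0,0,0,1.6,-1]
    - [0,0,0,0,0,2.4,-1]
    - [0,0,0,0,0,3,-1]
    - [0,0,0,0,0,3,-1]

```text
time_s: 34.7
position: [0.4606, -0.3891, 0.063]
tool_rot: [[0.993, -0.122, -0.001], [-0.122, -0.993, 0.002], [-0.002, -0.002, -1.0]]
ft_force: [0.9, 0.8, -1.0]
grip_width: 0.0099
gripper_force: 33.0
```

>>> move_arm:
  plan:
    - [0,0,0,0,0,0.2,-1]
    - [0,0,0,0,0,0.4,-1]
    - [0,0,0,0,0,0.6,-1]
    - [0,0,0,0,0,0.6,-1]
    - [0,0,0,0,0,0.6,-1]

```text
time_s: 35.2
position: [0.4611, -0.3897, 0.0594]
tool_rot: [[0.993, -0.122, 0.001], [-0.122, -0.993, -0.001], [0.001, 0.001, -1.0]]
ft_force: [-2.0, 2.1, 6.6]
grip_width: 0.0106
gripper_force: 34.1
```

>>> move_arm:
  plan:
    - [0,0,0,0,0,0,-0.75]
    - [0,0,0,0,0,0,-0.5]
    - [0,0,0,0,0,0,-0.5]
    - [0,0,0,0,0,-1,-0.5]
    - [0,0,0,0,0,-3,-0.5]

```text
time_s: 35.7
position: [0.4606, -0.389, 0.0878]
tool_rot: [[0.993, -0.122, -0.002], [-0.122, -0.993, 0.002], [-0.002, -0.002, -1.0]]
ft_force: [0.1, -0.1, 1.4]
grip_width: 0.021
gripper_force: 0.0
```

>>> move_arm:
  plan:
    - [0,0,0,0,0,-4,-0.5]
    - [0,0,0,0,0,-7,-0.5]
    - [0,0,0,0,0,-7.5,-0.5]
    - [0,0,0,0,0,-7.5,-0.5]
    - [0,0,0,0,0,-7.5,-0.5]

```text
time_s: 36.2
position: [0.4606, -0.3891, 0.1622]
tool_rot: [[0.993, -0.122, -0.001], [-0.122, -0.993, 0.002], [-0.001, -0.001, -1.0]]
ft_force: [-0.1, -0.2, 0.2]
grip_width: 0.0214
gripper_force: 0.0
```

```bash
python3 - <<'E'
from h import *
plan([(.5325,-.0037,.13,-88.1)],maxd=.21)
E
```

```text
at [ 0.4606 -0.3891  0.1622] yaw -97.0 tilt [-0.0014 -0.0014] q6 45.6 w 21.4
  az -4.45  t 1.22 -19.56 1.61
  az -4.45  t 2.73 -19.41 1.61
```

>>> move_arm:
  plan:
    - [0,0,-4.45,1.22,-19.56,1.6,-0.5]
    - [0,0,-4.45,1.22,-19.56,1.6,-0.5]
    - [0,0,-4.45,1.22,-19.56,1.6,-0.5]
    - [0,0,-4.45,1.22,-19.56,1.6,-0.5]
    - [0,0,-4.45,1.22,-19.56,1.6,-0.5]

```text
time_s: 36.7
position: [0.4965, -0.1915, 0.1456]
tool_rot: [[0.999, -0.039, -0.004], [-0.039, -0.999, 0.004], [-0.004, -0.003, -1.0]]
ft_force: [0.4, -0.8, 1.0]
grip_width: 0.0211
gripper_force: 0.0
```

>>> move_arm:
  plan:
    - [0,0,-4.45,2.73,-19.41,1.6,-0.5]
    - [0,0,-4.45,2.73,-19.41,1.6,-0.5]
    - [0,0,-4.45,2.73,-19.41,1.6,-0.5]
    - [0,0,-4.45,2.73,-19.41,1.6,-0.5]
    - [0,0,-4.45,2.73,-19.41,1.6,-0.5]

```text
time_s: 37.2
position: [0.5324, 0.0002, 0.1297]
tool_rot: [[0.999, 0.038, -0.003], [0.038, -0.999, 0.002], [-0.003, -0.002, -1.0]]
ft_force: [-0.1, -0.8, -0.6]
grip_width: 0.0212
gripper_force: 0.0
```

>>> move_arm:
  plan:
    - [0,0,0,0,0,0.5,-0.5]
    - [0,0,0,0,0,1,-0.5]
    - [0,0,0,0,0,1,-0.5]
    - [0,0,0,0,0,1,-0.5]
    - [0,0,0,0,0,1,-0.5]

```text
time_s: 37.7
position: [0.5329, -0.0049, 0.1213]
tool_rot: [[0.999, 0.032, 0.0], [0.032, -0.999, -0.0], [0.0, 0.0, -1.0]]
ft_force: [-0.4, -0.2, -0.4]
grip_width: 0.0213
gripper_force: 0.0
```

```bash
python3 - <<'E'
from h import *
plan([(.5325,-.0037,.0550,-88.1)],maxd=.21)
E
```

```text
at [ 0.5329 -0.0049  0.1213] yaw -88.17 tilt [0.0002 0.0001] q6 74.9 w 21.3
  az -0.07  t -0.03 -0.12 6.63
```

>>> move_arm:
  plan:
    - [0,0,0,0,-0.12,2,-0.5]
    - [0,0,0,0,-0.12,4.5,-0.5]
    - [0,0,0,0,-0.12,6,-0.5]
    - [0,0,0,0,-0.12,6.6,-0.5]
    - [0,0,0,0,-0.12,6.6,-0.5]

```text
time_s: 38.2
position: [0.5327, -0.0031, 0.055]
tool_rot: [[0.999, 0.033, -0.001], [0.033, -0.999, 0.0], [-0.001, -0.0, -1.0]]
ft_force: [1.1, -0.8, 0.4]
grip_width: 0.0216
gripper_force: 0.0
```

>>> move_arm:
  plan:
    - [0,0,0,0,0,0,-1]
    - [0,0,0,0,0,0,-1]
    - [0,0,0,0,0,0,-1]
    - [0,0,0,0,0,0,-1]
    - [0,0,0,0,0,0,-1]

```text
time_s: 38.7
position: [0.5331, -0.003, 0.0559]
tool_rot: [[0.999, 0.033, 0.001], [0.033, -0.999, -0.0], [0.001, 0.0, -1.0]]
ft_force: [-1.3, 0.1, 5.9]
grip_width: 0.0103
gripper_force: 36.3
```

>>> move_arm:
  plan:
    - [0,0,0,0,0,-0.5,-1]
    - [0,0,0,0,0,-2,-1]
    - [0,0,0,0,0,-5,-1]
    - [0,0,0,0,0,-8,-1]
    - [0,0,0,0,0,-11,-1]

```text
time_s: 39.2
position: [0.5325, -0.0028, 0.1664]
tool_rot: [[0.999, 0.033, -0.001], [0.033, -0.999, 0.0], [-0.001, -0.0, -1.0]]
ft_force: [0.3, -0.7, -0.8]
grip_width: 0.0104
gripper_force: 35.3
```

>>> move_arm:
  plan:
    - [0,0,0,0,0,0,-1]
    - [0,0,0,0,0,0,-1]
    - [0,0,0,0,0,0,-1]

```text
time_s: 39.5
position: [0.5321, -0.0028, 0.164]
tool_rot: [[0.999, 0.033, -0.002], [0.033, -0.999, 0.001], [-0.002, -0.001, -1.0]]
ft_force: [0.1, 0.1, -1.9]
grip_width: 0.0099
gripper_force: 35.3
```

```bash
python3 - <<'E'
from h import *
plan([(*slot(-1),.165,-97)],maxd=.21)
E
```

```text
at [ 0.5321 -0.0028  0.164 ] yaw -88.1 tilt [-0.0024 -0.0007] q6 75.0 w 9.9
  az 4.45  t -3.89 17.38 -0.05
  az 4.45  t -2.53 17.63 -0.05
```

>>> move_arm:
  plan:
    - [0,0,4.45,-1,4.4,0,-1]
    - [0,0,4.45,-2,8.8,0,-1]
    - [0,0,4.45,-3,13.2,0,-1]
    - [0,0,4.45,-3.89,17.38,0,-1]
    - [0,0,4.45,-3.89,17.38,0,-1]

```text
time_s: 40.0
position: [0.4986, -0.1821, 0.1638]
tool_rot: [[0.999, -0.05, -0.002], [-0.05, -0.999, 0.0], [-0.002, -0.0, -1.0]]
ft_force: [0.7, 1.3, -0.1]
grip_width: 0.0102
gripper_force: 35.2
```

>>> move_arm:
  plan:
    - [0,0,4.45,-0.7,4.4,0,-1]
    - [0,0,4.45,-1.4,8.8,0,-1]
    - [0,0,4.45,-2.1,13.2,0,-1]
    - [0,0,4.45,-2.53,17.63,0,-1]
    - [0,0,4.45,-2.53,17.63,0,-1]

```text
time_s: 40.5
position: [0.4654, -0.357, 0.1635]
tool_rot: [[0.992, -0.126, -0.001], [-0.126, -0.992, 0.0], [-0.001, -0.0, -1.0]]
ft_force: [1.4, 0.4, -0.8]
grip_width: 0.0105
gripper_force: 35.2
```

>>> move_arm:
  plan:
    - [0,0,0,0,0,3,-1]
    - [0,0,0,0,0,4.5,-1]
    - [0,0,0,0,0,5,-1]
    - [0,0,0,0,0,5,-1]
    - [0,0,0,0,0,5,-1]

```text
time_s: 41.0
position: [0.467, -0.3528, 0.1158]
tool_rot: [[0.993, -0.121, 0.001], [-0.121, -0.993, -0.001], [0.001, 0.0, -1.0]]
ft_force: [0.2, -0.7, -0.8]
grip_width: 0.0106
gripper_force: 35.2
```

```bash
python3 - <<'E'
from h import *
plan([(*slot(-1),.094,-97)])
E
```

```text
at [ 0.467  -0.3528  0.1158] yaw -96.97 tilt [0.0006 0.0005] q6 48.3 w 10.6
  az 0.03  t -0.10 0.01 2.18
```

>>> move_arm:
  plan:
    - [0,0,0,-0.1,0,0.8,-1]
    - [0,0,0,-0.1,0,1.2,-1]
    - [0,0,0,-0.1,0,1.5,-1]
    - [0,0,0,-0.1,0,1.8,-1]
    - [0,0,0,-0.1,0,2.1,-1]

```text
time_s: 41.5
position: [0.4656, -0.3529, 0.0941]
tool_rot: [[0.993, -0.122, 0.0], [-0.122, -0.993, -0.0], [0.0, 0.0, -1.0]]
ft_force: [1.1, -0.2, -0.5]
grip_width: 0.0101
gripper_force: 35.2
```

```bash
python3 - <<'E'
from h import *
s=env.observe();print(s["position"],s["ft_force"])
E
```

```text
[ 0.4656128  -0.35286534  0.09405491] [ 1.05024711 -0.22278355 -0.51337922]
```

>>> move_arm:
  plan:
    - [0,0,0,0,0,0.8,-1]
    - [0,0,0,0,0,1.6,-1]
    - [0,0,0,0,0,2.4,-1]
    - [0,0,0,0,0,3,-1]
    - [0,0,0,0,0,3,-1]

```text
time_s: 42.0
position: [0.4653, -0.3525, 0.0631]
tool_rot: [[0.993, -0.122, -0.001], [-0.122, -0.993, 0.001], [-0.001, -0.001, -1.0]]
ft_force: [1.1, 0.3, -0.4]
grip_width: 0.0101
gripper_force: 35.2
```

>>> move_arm:
  plan:
    - [0,0,0,0,0,0.2,-1]
    - [0,0,0,0,0,0.4,-1]
    - [0,0,0,0,0,0.6,-1]
    - [0,0,0,0,0,0.6,-1]
    - [0,0,0,0,0,0.6,-1]

```text
time_s: 42.5
position: [0.4657, -0.353, 0.0599]
tool_rot: [[0.993, -0.122, 0.001], [-0.122, -0.993, -0.001], [0.001, 0.001, -1.0]]
ft_force: [-3.5, 2.8, 11.7]
grip_width: 0.0102
gripper_force: 36.9
```

```bash
python3 - <<'E'
from h import *
s=env.observe(); s["position"]=s["position"]+[0,0,.105]
plan([(.532,.034,.13,-88.1)],s=s,maxd=.21)
E
```

```text
at [ 0.4657 -0.353   0.1649] yaw -96.99 tilt [0.0012 0.0013] q6 48.2 w 10.2
  az -4.45  t 0.93 -19.61 1.74
  az -4.45  t 2.45 -19.48 1.74
```

Home (11.7 N contact at 0.0599). Release and fetch the next.

>>> move_arm:
  plan:
    - [0,0,0,0,0,0,-0.75]
    - [0,0,0,0,0,0,-0.5]
    - [0,0,0,0,0,0,-0.5]
    - [0,0,0,0,0,-1,-0.5]
    - [0,0,0,0,0,-3,-0.5]

```text
time_s: 43.0
position: [0.4651, -0.3524, 0.0878]
tool_rot: [[0.993, -0.122, -0.002], [-0.122, -0.993, 0.002], [-0.002, -0.002, -1.0]]
ft_force: [0.0, 0.1, -0.8]
grip_width: 0.0211
gripper_force: 0.0
```

>>> move_arm:
  plan:
    - [0,0,0,0,0,-4,-0.5]
    - [0,0,0,0,0,-7,-0.5]
    - [0,0,0,0,0,-7.5,-0.5]
    - [0,0,0,0,0,-7.5,-0.5]
    - [0,0,0,0,0,-7.5,-0.5]

```text
time_s: 43.5
position: [0.4652, -0.3524, 0.1622]
tool_rot: [[0.993, -0.122, -0.001], [-0.122, -0.993, 0.001], [-0.001, -0.001, -1.0]]
ft_force: [0.2, 0.6, -1.2]
grip_width: 0.0214
gripper_force: 0.0
```

>>> move_arm:
  plan:
    - [0,0,-4.45,0.93,-19.6,1.6,-0.5]
    - [0,0,-4.45,0.93,-19.6,1.6,-0.5]
    - [0,0,-4.45,0.93,-19.6,1.6,-0.5]
    - [0,0,-4.45,0.93,-19.6,1.6,-0.5]
    - [0,0,-4.45,0.93,-19.6,1.6,-0.5]

```text
time_s: 44.0
position: [0.4981, -0.1541, 0.1456]
tool_rot: [[0.999, -0.039, -0.004], [-0.039, -0.999, 0.003], [-0.004, -0.003, -1.0]]
ft_force: [0.2, -0.7, -0.7]
grip_width: 0.0212
gripper_force: 0.0
```

>>> move_arm:
  plan:
    - [0,0,-4.45,2.45,-19.5,1.6,-0.5]
    - [0,0,-4.45,2.45,-19.5,1.6,-0.5]
    - [0,0,-4.45,2.45,-19.5,1.6,-0.5]
    - [0,0,-4.45,2.45,-19.5,1.6,-0.5]
    - [0,0,-4.45,2.45,-19.5,1.6,-0.5]

```text
time_s: 44.5
position: [0.5313, 0.0386, 0.1296]
tool_rot: [[0.999, 0.038, -0.003], [0.038, -0.999, 0.001], [-0.003, -0.001, -1.0]]
ft_force: [0.5, -0.4, 0.9]
grip_width: 0.0214
gripper_force: 0.0
```

>>> move_arm:
  plan:
    - [0,0,0,0,0,0.5,-0.5]
    - [0,0,0,0,0,1,-0.5]
    - [0,0,0,0,0,1,-0.5]
    - [0,0,0,0,0,1,-0.5]
    - [0,0,0,0,0,1,-0.5]

```text
time_s: 45.0
position: [0.5319, 0.0335, 0.1213]
tool_rot: [[0.999, 0.032, 0.0], [0.032, -0.999, -0.0], [0.0, 0.0, -1.0]]
ft_force: [-0.3, -0.1, 0.4]
grip_width: 0.0214
gripper_force: 0.0
```

```bash
python3 - <<'E'
from h import *
plan([(.532,.034,.0550,-88.1)],maxd=.21)
E
```

```text
at [0.5319 0.0335 0.1213] yaw -88.17 tilt [0.0002 0.0001] q6 79.0 w 21.4
  az -0.07  t 0.01 -0.05 6.63
```

>>> move_arm:
  plan:
    - [0,0,0,0,-0.05,2,-0.5]
    - [0,0,0,0,-0.05,4.5,-0.5]
    - [0,0,0,0,-0.05,6,-0.5]
    - [0,0,0,0,-0.05,6.6,-0.5]
    - [0,0,0,0,-0.05,6.6,-0.5]

```text
time_s: 45.5
position: [0.5317, 0.0346, 0.055]
tool_rot: [[0.999, 0.033, -0.001], [0.033, -0.999, 0.0], [-0.001, -0.0, -1.0]]
ft_force: [0.1, 0.9, 0.1]
grip_width: 0.0217
gripper_force: 0.0
```

>>> move_arm:
  plan:
    - [0,0,0,0,0,0,-1]
    - [0,0,0,0,0,0,-1]
    - [0,0,0,0,0,0,-1]
    - [0,0,0,0,0,0,-1]
    - [0,0,0,0,0,0,-1]

```text
time_s: 46.0
position: [0.5323, 0.0344, 0.0559]
tool_rot: [[0.999, 0.033, 0.002], [0.033, -0.999, -0.001], [0.002, 0.001, -1.0]]
ft_force: [0.5, -6.1, 4.7]
grip_width: 0.0105
gripper_force: 34.6
```

>>> move_arm:
  plan:
    - [0,0,0,0,0,-0.5,-1]
    - [0,0,0,0,0,-2,-1]
    - [0,0,0,0,0,-5,-1]
    - [0,0,0,0,0,-8,-1]
    - [0,0,0,0,0,-11,-1]

```text
time_s: 46.5
position: [0.5314, 0.0354, 0.1661]
tool_rot: [[0.999, 0.033, -0.001], [0.033, -0.999, 0.001], [-0.001, -0.001, -1.0]]
ft_force: [0.2, -0.8, -2.1]
grip_width: 0.0104
gripper_force: 33.8
```

>>> move_arm:
  plan:
    - [0,0,0,0,0,0,-1]
    - [0,0,0,0,0,0,-1]
    - [0,0,0,0,0,0,-1]

```text
time_s: 46.8
position: [0.5311, 0.0351, 0.1639]
tool_rot: [[0.999, 0.033, -0.003], [0.033, -0.999, 0.001], [-0.003, -0.001, -1.0]]
ft_force: [0.4, -0.9, -1.4]
grip_width: 0.0105
gripper_force: 33.9
```

```bash
python3 - <<'E'
from h import *
plan([(*slot(0),.165,-97)],maxd=.21)
top=env.get_image("top")
for t,z in(("guard",.014),("lid",.018)):
  for d in env.outline_of(t,top)[:4]: 
    if d["bbox"][0]<270: print(t,round(d["conf"],2),d["bbox"],rect(d["mask"],top,z))
E
```

```text
at [0.5311 0.0351 0.1639] yaw -88.1 tilt [-0.0026 -0.0009] q6 79.1 w 10.5
  az 4.45  t -3.61 17.45 -0.06
  az 4.45  t -2.25 17.67 -0.06
guard 0.67 [242.9, 220.3, 33.1, 22.2] ((563.18115234375, 294.3165588378906), (90.01074981689453, 54.04372787475586), 84.63532257080078)
lid 0.97 [211.8, 359.6, 13.5, 49.1] ((192.1164093017578, 379.129638671875), (31.137943267822266, 123.42782592773438), 81.89085388183594)
lid 0.6 [207.9, 267.0, 50.1, 64.0] ((435.69775390625, 393.42742919921875), (122.67508697509766, 156.89625549316406), 84.23373413085938)
```

>>> move_arm:
  plan:
    - [0,0,4.45,-0.9,4.4,0,-1]
    - [0,0,4.45,-1.8,8.8,0,-1]
    - [0,0,4.45,-2.7,13.2,0,-1]
    - [0,0,4.45,-3.61,17.45,0,-1]
    - [0,0,4.45,-3.61,17.45,0,-1]

```text
time_s: 47.45
position: [0.5008, -0.1451, 0.1645]
tool_rot: [[0.999, -0.05, -0.001], [-0.05, -0.999, -0.001], [-0.001, 0.001, -1.0]]
ft_force: [-0.1, -0.1, -0.7]
grip_width: 0.0101
gripper_force: 33.8
```

>>> move_arm:
  plan:
    - [0,0,4.45,-0.6,4.4,0,-1]
    - [0,0,4.45,-1.2,8.8,0,-1]
    - [0,0,4.45,-1.8,13.2,0,-1]
    - [0,0,4.45,-2.25,17.67,0,-1]
    - [0,0,4.45,-2.25,17.67,0,-1]

```text
time_s: 47.95
position: [0.4703, -0.3205, 0.1642]
tool_rot: [[0.992, -0.126, -0.001], [-0.126, -0.992, -0.001], [-0.0, 0.001, -1.0]]
ft_force: [0.3, -0.1, -1.2]
grip_width: 0.0104
gripper_force: 33.8
```

>>> move_arm:
  plan:
    - [0,0,0,0,0,3,-1]
    - [0,0,0,0,0,4.5,-1]
    - [0,0,0,0,0,5,-1]
    - [0,0,0,0,0,5,-1]
    - [0,0,0,0,0,5,-1]

```text
time_s: 48.45
position: [0.4717, -0.3162, 0.116]
tool_rot: [[0.993, -0.121, 0.001], [-0.121, -0.993, -0.001], [0.001, 0.001, -1.0]]
ft_force: [0.1, -0.5, -1.1]
grip_width: 0.0101
gripper_force: 33.8
```

```bash
python3 - <<'E'
from h import *
plan([(*slot(0),.094,-97)])
E
```

```text
at [ 0.4717 -0.3162  0.116 ] yaw -96.97 tilt [0.0009 0.0007] q6 51.2 w 10.1
  az 0.03  t -0.12 -0.00 2.20
```

>>> move_arm:
  plan:
    - [0,0,0,-0.12,0,0.8,-1]
    - [0,0,0,-0.12,0,1.2,-1]
    - [0,0,0,-0.12,0,1.5,-1]
    - [0,0,0,-0.12,0,1.8,-1]
    - [0,0,0,-0.12,0,2.1,-1]

```text
time_s: 48.95
position: [0.47, -0.3162, 0.094]
tool_rot: [[0.993, -0.122, 0.0], [-0.122, -0.993, -0.0], [0.0, 0.0, -1.0]]
ft_force: [0.3, -0.2, -0.4]
grip_width: 0.0107
gripper_force: 33.8
```

```bash
python3 - <<'E'
from h import *
s=env.observe(); s["position"]=s["position"]+[0,0,.07]
plan([(.5312,.0715,.13,-88.1)],s=s,maxd=.21)
E
```

```text
at [ 0.47   -0.3162  0.164 ] yaw -97.0 tilt [0.0001 0.0001] q6 51.1 w 10.7
  az -4.45  t 0.67 -19.61 1.70
  az -4.45  t 2.19 -19.50 1.70
```

>>> move_arm:
  plan:
    - [0,0,0,0,0,0.8,-1]
    - [0,0,0,0,0,1.6,-1]
    - [0,0,0,0,0,2.4,-1]
    - [0,0,0,0,0,3,-1]
    - [0,0,0,0,0,3,-1]

```text
time_s: 49.45
position: [0.4696, -0.3159, 0.0631]
tool_rot: [[0.993, -0.122, -0.001], [-0.122, -0.993, 0.001], [-0.002, -0.001, -1.0]]
ft_force: [-0.0, 0.8, -0.3]
grip_width: 0.0104
gripper_force: 33.8
```

>>> move_arm:
  plan:
    - [0,0,0,0,0,0.2,-1]
    - [0,0,0,0,0,0.4,-1]
    - [0,0,0,0,0,0.6,-1]
    - [0,0,0,0,0,0.6,-1]
    - [0,0,0,0,0,0.6,-1]

```text
time_s: 49.95
position: [0.4702, -0.3163, 0.0598]
tool_rot: [[0.993, -0.122, 0.001], [-0.122, -0.993, -0.001], [0.001, 0.001, -1.0]]
ft_force: [-2.7, 2.4, 12.6]
grip_width: 0.0102
gripper_force: 35.6
```

>>> move_arm:
  plan:
    - [0,0,0,0,0,0,-0.75]
    - [0,0,0,0,0,0,-0.5]
    - [0,0,0,0,0,0,-0.5]
    - [0,0,0,0,0,-1,-0.5]
    - [0,0,0,0,0,-3,-0.5]

```text
time_s: 50.45
position: [0.4696, -0.3157, 0.0879]
tool_rot: [[0.993, -0.122, -0.002], [-0.122, -0.993, 0.002], [-0.002, -0.002, -1.0]]
ft_force: [-0.7, -0.6, -0.3]
grip_width: 0.0213
gripper_force: 0.0
```

>>> move_arm:
  plan:
    - [0,0,0,0,0,-4,-0.5]
    - [0,0,0,0,0,-7,-0.5]
    - [0,0,0,0,0,-7.5,-0.5]
    - [0,0,0,0,0,-7.5,-0.5]
    - [0,0,0,0,0,-7.5,-0.5]

```text
time_s: 50.95
position: [0.4696, -0.3158, 0.1623]
tool_rot: [[0.993, -0.122, -0.001], [-0.122, -0.993, 0.001], [-0.001, -0.001, -1.0]]
ft_force: [-1.2, -0.3, -0.2]
grip_width: 0.0214
gripper_force: 0.0
```

>>> move_arm:
  plan:
    - [0,0,-4.45,0.67,-19.6,1.6,-0.5]
    - [0,0,-4.45,0.67,-19.6,1.6,-0.5]
    - [0,0,-4.45,0.67,-19.6,1.6,-0.5]
    - [0,0,-4.45,0.67,-19.6,1.6,-0.5]
    - [0,0,-4.45,0.67,-19.6,1.6,-0.5]

```text
time_s: 51.45
position: [0.4998, -0.1173, 0.1456]
tool_rot: [[0.999, -0.039, -0.004], [-0.039, -0.999, 0.003], [-0.004, -0.003, -1.0]]
ft_force: [0.2, -1.1, 0.1]
grip_width: 0.0214
gripper_force: 0.0
```

>>> move_arm:
  plan:
    - [0,0,-4.45,2.19,-19.5,1.6,-0.5]
    - [0,0,-4.45,2.19,-19.5,1.6,-0.5]
    - [0,0,-4.45,2.19,-19.5,1.6,-0.5]
    - [0,0,-4.45,2.19,-19.5,1.6,-0.5]
    - [0,0,-4.45,2.19,-19.5,1.6,-0.5]

```text
time_s: 51.95
position: [0.5305, 0.0756, 0.1296]
tool_rot: [[0.999, 0.038, -0.003], [0.038, -0.999, 0.001], [-0.003, -0.001, -1.0]]
ft_force: [0.3, -0.1, -0.6]
grip_width: 0.0214
gripper_force: 0.0
```

>>> move_arm:
  plan:
    - [0,0,0,0,0,0.5,-0.5]
    - [0,0,0,0,0,1,-0.5]
    - [0,0,0,0,0,1,-0.5]
    - [0,0,0,0,0,1,-0.5]
    - [0,0,0,0,0,1,-0.5]

```text
time_s: 52.45
position: [0.5312, 0.0706, 0.1213]
tool_rot: [[0.999, 0.032, 0.0], [0.032, -0.999, -0.0], [0.0, 0.0, -1.0]]
ft_force: [-0.3, 0.6, -0.2]
grip_width: 0.0217
gripper_force: 0.0
```

```bash
python3 - <<'E'
from h import *
plan([(.5312,.0715,.0550,-88.1)],maxd=.21)
E
```

```text
at [0.5312 0.0706 0.1213] yaw -88.17 tilt [0.0002 0.    ] q6 83.1 w 21.7
  az -0.07  t 0.00 -0.09 6.63
```

>>> move_arm:
  plan:
    - [0,0,0,0,-0.05,2,-0.5]
    - [0,0,0,0,-0.05,4.5,-0.5]
    - [0,0,0,0,-0.05,6,-0.5]
    - [0,0,0,0,-0.05,6.6,-0.5]
    - [0,0,0,0,-0.05,6.6,-0.5]

```text
time_s: 52.95
position: [0.531, 0.0717, 0.055]
tool_rot: [[0.999, 0.033, -0.001], [0.033, -0.999, 0.0], [-0.001, -0.0, -1.0]]
ft_force: [0.0, 0.2, 0.3]
grip_width: 0.0215
gripper_force: 0.0
```

>>> move_arm:
  plan:
    - [0,0,0,0,0,0,-1]
    - [0,0,0,0,0,0,-1]
    - [0,0,0,0,0,0,-1]
    - [0,0,0,0,0,0,-1]
    - [0,0,0,0,0,0,-1]

```text
time_s: 53.45
position: [0.5316, 0.0714, 0.0559]
tool_rot: [[0.999, 0.033, 0.002], [0.033, -0.999, -0.001], [0.001, 0.001, -1.0]]
ft_force: [0.1, -5.1, 4.3]
grip_width: 0.0102
gripper_force: 34.6
```

>>> move_arm:
  plan:
    - [0,0,0,0,0,-0.5,-1]
    - [0,0,0,0,0,-2,-1]
    - [0,0,0,0,0,-5,-1]
    - [0,0,0,0,0,-8,-1]
    - [0,0,0,0,0,-11,-1]

```text
time_s: 53.95
position: [0.5308, 0.0724, 0.1664]
tool_rot: [[0.999, 0.033, -0.0], [0.033, -0.999, 0.001], [-0.0, -0.001, -1.0]]
ft_force: [-0.2, -0.0, -1.0]
grip_width: 0.0102
gripper_force: 34.1
```

>>> move_arm:
  plan:
    - [0,0,0,0,0,0,-1]
    - [0,0,0,0,0,0,-1]
    - [0,0,0,0,0,0,-1]

```text
time_s: 54.25
position: [0.5304, 0.0722, 0.164]
tool_rot: [[0.999, 0.033, -0.002], [0.033, -0.999, 0.001], [-0.002, -0.001, -1.0]]
ft_force: [0.1, -0.0, -1.7]
grip_width: 0.0106
gripper_force: 34.0
```

```bash
python3 - <<'E'
from h import *
plan([(*slot(1),.165,-97)],maxd=.21)
E
```

```text
at [0.5304 0.0722 0.164 ] yaw -88.1 tilt [-0.0023 -0.0007] q6 83.1 w 10.6
  az 4.45  t -3.35 17.47 -0.05
  az 4.45  t -1.99 17.68 -0.05
```

>>> move_arm:
  plan:
    - [0,0,4.45,-0.85,4.4,0,-1]
    - [0,0,4.45,-1.7,8.8,0,-1]
    - [0,0,4.45,-2.5,13.2,0,-1]
    - [0,0,4.45,-3.35,17.47,0,-1]
    - [0,0,4.45,-3.35,17.47,0,-1]

```text
time_s: 54.75
position: [0.5025, -0.1079, 0.1639]
tool_rot: [[0.999, -0.05, -0.002], [-0.05, -0.999, 0.0], [-0.002, -0.0, -1.0]]
ft_force: [-0.2, 0.6, -0.9]
grip_width: 0.0104
gripper_force: 34.0
```

>>> move_arm:
  plan:
    - [0,0,4.45,-0.5,4.4,0,-1]
    - [0,0,4.45,-1,8.8,0,-1]
    - [0,0,4.45,-1.5,13.2,0,-1]
    - [0,0,4.45,-2,17.68,0,-1]
    - [0,0,4.45,-2,17.68,0,-1]

```text
time_s: 55.25
position: [0.4746, -0.2835, 0.1637]
tool_rot: [[0.992, -0.126, -0.001], [-0.126, -0.992, 0.0], [-0.001, -0.0, -1.0]]
ft_force: [0.3, 0.1, -1.7]
grip_width: 0.0106
gripper_force: 34.0
```

>>> move_arm:
  plan:
    - [0,0,0,0,0,3,-1]
    - [0,0,0,0,0,4.5,-1]
    - [0,0,0,0,0,5,-1]
    - [0,0,0,0,0,5,-1]
    - [0,0,0,0,0,5,-1]

```text
time_s: 55.75
position: [0.4759, -0.2793, 0.1157]
tool_rot: [[0.993, -0.121, 0.001], [-0.121, -0.993, -0.0], [0.001, 0.0, -1.0]]
ft_force: [-0.3, 0.4, -1.1]
grip_width: 0.0106
gripper_force: 34.0
```

```bash
python3 - <<'E'
from h import *
plan([(*slot(1),.094,-97)])
E
```

```text
at [ 0.4759 -0.2793  0.1157] yaw -96.97 tilt [0.0006 0.0003] q6 54.3 w 10.6
  az 0.03  t -0.09 0.00 2.17
```

>>> move_arm:
  plan:
    - [0,0,0,-0.1,0,0.8,-1]
    - [0,0,0,-0.1,0,1.2,-1]
    - [0,0,0,-0.1,0,1.5,-1]
    - [0,0,0,-0.1,0,1.8,-1]
    - [0,0,0,-0.1,0,2.1,-1]

```text
time_s: 56.25
position: [0.4746, -0.2795, 0.094]
tool_rot: [[0.993, -0.122, 0.0], [-0.122, -0.993, -0.0], [0.0, 0.0, -1.0]]
ft_force: [-0.3, -0.2, -1.3]
grip_width: 0.0105
gripper_force: 34.0
```

```bash
python3 - <<'E'
from h import *
s=env.observe();print(s["ft_force"])
s["position"]=s["position"]+[0,0,.11]
plan([(.40,.0,.25,-97)],s=s)
E
```

```text
[-0.34879295 -0.24484434 -1.28435843]
at [ 0.4746 -0.2795  0.204 ] yaw -97.0 tilt [0.0001 0.0001] q6 54.2 w 10.5
  az -0.00  t -5.40 -13.42 -2.30
  az -0.00  t -5.40 -13.42 -2.30
```

>>> move_arm:
  plan:
    - [0,0,0,0,0,0.8,-1]
    - [0,0,0,0,0,1.6,-1]
    - [0,0,0,0,0,2.4,-1]
    - [0,0,0,0,0,3,-1]
    - [0,0,0,0,0,3,-1]

```text
time_s: 56.75
position: [0.4742, -0.2791, 0.0632]
tool_rot: [[0.993, -0.122, -0.001], [-0.122, -0.993, 0.001], [-0.002, -0.001, -1.0]]
ft_force: [0.0, 0.5, -0.9]
grip_width: 0.0104
gripper_force: 34.0
```

>>> move_arm:
  plan:
    - [0,0,0,0,0,0.2,-1]
    - [0,0,0,0,0,0.4,-1]
    - [0,0,0,0,0,0.6,-1]
    - [0,0,0,0,0,0.6,-1]
    - [0,0,0,0,0,0.6,-1]

```text
time_s: 57.25
position: [0.4747, -0.2797, 0.0598]
tool_rot: [[0.993, -0.122, 0.001], [-0.122, -0.993, -0.001], [0.001, 0.001, -1.0]]
ft_force: [-3.0, 1.7, 12.2]
grip_width: 0.0103
gripper_force: 35.8
```

>>> move_arm:
  plan:
    - [0,0,0,0,0,0,-0.75]
    - [0,0,0,0,0,0,-0.5]
    - [0,0,0,0,0,0,-0.5]
    - [0,0,0,0,0,-1,-0.5]
    - [0,0,0,0,0,-3,-0.5]

```text
time_s: 57.75
position: [0.4741, -0.279, 0.0879]
tool_rot: [[0.993, -0.122, -0.002], [-0.122, -0.993, 0.002], [-0.002, -0.002, -1.0]]
ft_force: [0.7, -0.4, 0.8]
grip_width: 0.0217
gripper_force: 0.0
```

>>> move_arm:
  plan:
    - [0,0,0,0,0,-4,-0.5]
    - [0,0,0,0,0,-8,-0.5]
    - [0,0,0,0,0,-11,-0.5]
    - [0,0,0,0,0,-11,-0.5]
    - [0,0,0,0,0,-11,-0.5]

```text
time_s: 58.25
position: [0.4745, -0.2794, 0.1987]
tool_rot: [[0.993, -0.122, 0.001], [-0.122, -0.993, -0.001], [0.001, 0.001, -1.0]]
ft_force: [-0.8, 0.2, -1.4]
grip_width: 0.0215
gripper_force: 0.0
```

>>> move_arm:
  plan:
    - [0,0,0,-5.4,-13.4,-2.3,-0.5]
    - [0,0,0,-5.4,-13.4,-2.3,-0.5]
    - [0,0,0,-5.4,-13.4,-2.3,-0.5]
    - [0,0,0,-5.4,-13.4,-2.3,-0.5]
    - [0,0,0,-5.4,-13.4,-2.3,-0.5]

```text
time_s: 58.75
position: [0.437, -0.1392, 0.2207]
tool_rot: [[0.993, -0.12, -0.001], [-0.12, -0.993, 0.0], [-0.001, -0.0, -1.0]]
ft_force: [0.0, -0.2, -1.0]
grip_width: 0.0212
gripper_force: 0.0
```

>>> move_arm:
  plan:
    - [0,0,0,-5.4,-13.4,-2.3,-0.5]
    - [0,0,0,-5.4,-13.4,-2.3,-0.5]
    - [0,0,0,-5.4,-13.4,-2.3,-0.5]
    - [0,0,0,-5.4,-13.4,-2.3,-0.5]
    - [0,0,0,-5.4,-13.4,-2.3,-0.5]

```text
time_s: 59.25
position: [0.4004, -0.0006, 0.2437]
tool_rot: [[0.993, -0.121, -0.001], [-0.121, -0.993, -0.0], [-0.001, 0.0, -1.0]]
ft_force: [-0.1, 0.4, 0.6]
grip_width: 0.0211
gripper_force: 0.0
```

```bash
python3 - <<'E'
from h import *
top=env.get_image("top");side=env.get_image("side")
for t,z in(("guard",.014),("lid",.018),("tray",.106)):
  for d in env.outline_of(t,top)[:4]: 
    if d["bbox"][0]<300: print(t,round(d["conf"],2),d["bbox"],rect(d["mask"],top,z))
c=np.zeros((560,800,3),np.uint8)
c[:560,:400]=cv2.resize(side["color"][200:424,250:410],(400,560)); c[:400,400:]=cv2.resize(top["color"][130:370,130:370],(400,400)); c[400:,400:]=cv2.resize(top["color"][215:295,400:600],(400,160))
cv2.imwrite("pics/f.png",c[:,:,::-1])
E
```

```text
guard 0.66 [227.2, 223.1, 34.2, 22.1] ((559.3212890625, 340.1939697265625), (96.11955261230469, 56.664669036865234), 84.81166076660156)
lid 0.76 [207.6, 268.5, 53.3, 63.3] ((436.9853210449219, 392.8637390136719), (124.64952087402344, 159.84019470214844), 84.53999328613281)
lid 0.58 [145.7, 233.0, 33.8, 20.2] ((539.591064453125, 555.061767578125), (105.56889343261719, 63.33671951293945), 70.83409881591797)
tray 0.86 [265.6, 274.0, 47.7, 66.6] ((416.3851623535156, 221.9759521484375), (127.82708740234375, 159.65243530273438), 83.97565460205078)
```

View pics/f.png

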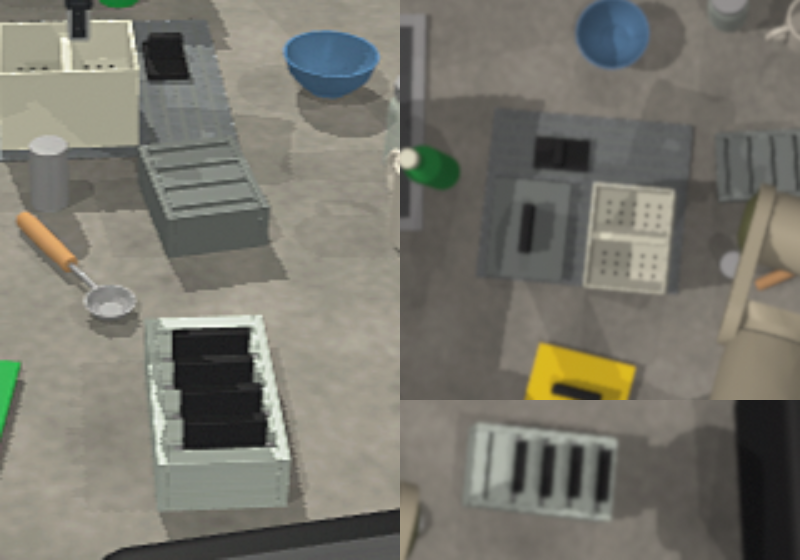

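```bash
python3 -c "
from rig import env
print(env.close_job())"
```

```text
the job is handed in; nothing more can be done
None
```

The job is handed in: the lid, the guard and then the tray are flat on the mat, and all four plates are fully home in their own rack slots. The guard got knocked about 45 mm, but it is still on the mat and clear of the lid and tray, so I left it there.

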